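# Load and close the tumbling barrel

### The arm

A 6-joint arm with a two-finger parallel gripper is mounted at the origin on the work surface. World frame = base frame: x ahead of the robot, y to its left, z up, the work surface at z = 0. Lengths are in m, angles in rad, forces in N, time in s.
With the tool pointing down it reaches from about 0.375 to 0.975 m from the base axis. Payload 3.8 kg.
Tool frame: the origin (TCP) lies midway between the tips of the shut fingers; the grasp point (between the pads) lies 19 mm behind it; z points along the fingers, y is the direction in which the jaws open and shut (so a half turn about z gives the same grasp; the last joint's range is limited). The gripper opens to 85 mm and grips with 20 to 120 N. Pads are 22 mm wide; open, the fingers measure 114 mm over their backs; the gripper's body (76 mm by 85 mm) begins 54 mm behind the grasp point. The pads swing forward as they close: fully open they stand 13 mm farther back than shut.
Start: joints at [-1.287, 0.264, 1.604, -0, 1.274, -0.037], TCP at [0.213, -0.641, 0.231] pointing down, gripper open.
Joint ranges: [-2.63, 2.63], [-0.94, 2.18], [0.31, 2.57], [-1.31, 4.45], [0, 2.66], [-2.55, 2.55]. Speed limits (rad/s): [2.57, 2.57, 3.14, 3.14, 3.14, 3.14].

### API

Orientations are given as a rotation vector (axis times angle).
In Python, from workcell import bot gives the robot as it stands.
- The arm moves only by the tool drive_tool, never from a script. Its argument "steps" is a list of rows, each a list of 2 entries, a list of its own where there are three numbers: the shift along the tool's x, y, z in mm, then the turn about the tool's z in degrees. In form: [[[dx, dy, dz], twist], ...]. A call has 1 to 8 rows; each row shifts and turns the commanded pose from where the row before left it, along the tool's axes as they then stand; what a row does not reach is not made up. A row lasts 1/12 s, in which the tool goes at most 41.7 mm and 7.16 degrees, less where a joint would pass 70% of its speed; a pose out of reach is approached as far as the arm can. A call is refused whole if a number of a shift passes 41.7 or a number of a turn 7.16, either way. A call with a gripper value outside its range is refused whole. "jaw" is the opening, from 0 (shut) to 1 (fully open), set as the call begins (left out, the last holds). The fingers move at their own pace and stop on an object; "force" is the grip in N (left out, the last holds). Time passes only in rows, so rows that do not move let the fingers close. It gives the time, the measured TCP pose, the force and the opening at its end, in the units of the state.
- bot.read_state(): the state, without advancing time (a new reading comes with each control period).
- bot.read_camera(name): name is "scene" or "top"; returns the picture (400x640x3 uint8, red, green, blue); there is no depth.
- bot.camera_info(name): a dict with "fx", "fy", "cx", "cy" (pixels), "position" and "attitude" of the camera in the world. Camera axes: x right, y down, z forward; pixel columns grow to the right and rows downward; lengths in m; the calibration is good to about 2 mm. A picture is of the moment at which its call begins. camera_info takes no time and is no camera call.
- bot.finish_job(): hands the job in, once; it reports no verdict.
The state is a dict: "time": time; "q": joint angles; "joint_vel": joint speeds; "joint_torque": joint torques, N m; "tool_pos": TCP position; "tcp_rot": TCP orientation; "wrist_force": force on the tool from outside, world axes, zero at the start; "torque": the same for the moment, N m; "width": opening from 0.0 (shut) to 1.0 (fully open).
Only numpy, scipy, OpenCV 4.12 (cv2) and the standard library are available. Lean on these libraries where they do the work, as an engineer would, in place of code of your own. Each camera call takes 0.05 s, during which the arm holds its last target.

### The job

Load the tumbling barrel for polishing: put all the brass bead blanks from the felt mat into it, then set its screw cap on, turn it backward (anticlockwise) until it drops into the thread, and screw it fully home clockwise. Finally swing the keeper bar over the cap until it rests in its catch; leave the other things on the bench where they are.

Things in the scene. Friction and masses are not known exactly. Their poses are not given: they have to be found in the camera images.
- mouth (a point): Centre of the tumbling barrel's open mouth, at the rim, 103 mm above the bench; z up; x runs along the long side of the stand's plate, from the catch (78 mm to -x) to the hinge post (78 mm to +x, 16 mm thick, top 124 mm above the bench). The neck is 36 mm tall, 39 mm outside, 33 mm inside, and stands on the drum's flat shoulder (67 mm above the bench).
- barrel (a point): Tumbling barrel, standing fixed on its stand: upright grey plastic drum 88 mm across on a grey plate 215 x 100 x 12 mm (long side along x). This point is on its axis at the bench; same axes as the mouth. Inside, the floor is 17 mm above the bench, with a cone 26 mm tall near its middle that spreads the load.
- thread (a point): Coarse three-start thread round the white neck (50 mm across); point on the axis. Which way round it stands varies and is not given by this frame. Clockwise from above tightens. A cap set on rests on its ramps; turned forward it only meets a stop. Turned backward, at most 115 degrees, it climbs up to 4 mm, comes to a gap, meets a stop and, if let go, drops 9 mm into the thread.
- cap_center (a point): Black ribbed round screw cap, 58 mm across (60 over ribs), 30 mm tall, about 70 g, open below, three small pins inside; starts right way up on the bench. Point on its axis half-way up; z up. Height against the mouth: +7 to -2.5 mm resting on the thread, -7 to -8 dropped in, -11 home. From dropped to home: about 85 degrees clockwise, 2.5 mm per rad; dead stop at 105. Sideways play 1.5 mm.
- keeper (a joint): Keeper bar: flat steel bar 14 x 6 mm, 176 mm long, on a vertical hinge; swings level, underside 110 mm above the bench. rad: 0 = closed, straight over the cap, end in the catch (end stop); positive = open, swung anticlockwise from above (at 1.57 it points to -y of the mouth's frame). Stays where left (under 1 N at the knob moves it). Clears the cap by 3 mm, only when that is home.
- keeper_knob (a point): Centre of the black upright knob on the keeper bar: 14 mm across, 30 mm tall (from 116 to 146 mm above the bench), 122 mm from the hinge axis.
- keeper_hinge (a point): Point on the keeper bar's vertical hinge axis, 113 mm above the bench.
- catch (a point): Slot of the catch on the near post, where the bar's end rests when closed; 113 mm above the bench. The post is 16 x 30 mm, top 124 mm above the bench, open towards the side the bar comes from. Same axes as the mouth.
- bead0_center (a point): Brass bead blank: hexagonal prism 18 mm across flats (20.8 mm over corners), 14 mm tall, with a small dark hole along its axis, about 30 g; this point is its centre. It lies on the thin grey felt mat, hole upwards (z); its flats face 30, 90, 150.. degrees from its own x axis. All those present are alike; 4 to 6 are present.
- bead1_center (a point): Brass bead blank: hexagonal prism 18 mm across flats (20.8 mm over corners), 14 mm tall, with a small dark hole along its axis, about 30 g; this point is its centre. It lies on the thin grey felt mat, hole upwards (z); its flats face 30, 90, 150.. degrees from its own x axis. All those present are alike; 4 to 6 are present.
- bead2_center (a point): Brass bead blank: hexagonal prism 18 mm across flats (20.8 mm over corners), 14 mm tall, with a small dark hole along its axis, about 30 g; this point is its centre. It lies on the thin grey felt mat, hole upwards (z); its flats face 30, 90, 150.. degrees from its own x axis. All those present are alike; 4 to 6 are present.
- bead3_center (a point): Brass bead blank: hexagonal prism 18 mm across flats (20.8 mm over corners), 14 mm tall, with a small dark hole along its axis, about 30 g; this point is its centre. It lies on the thin grey felt mat, hole upwards (z); its flats face 30, 90, 150.. degrees from its own x axis. All those present are alike; 4 to 6 are present.
- bead4_center (a point): Brass bead blank: hexagonal prism 18 mm across flats (20.8 mm over corners), 14 mm tall, with a small dark hole along its axis, about 30 g; this point is its centre. It lies on the thin grey felt mat, hole upwards (z); its flats face 30, 90, 150.. degrees from its own x axis. All those present are alike; 4 to 6 are present.
- bead5_center (a point): Brass bead blank: hexagonal prism 18 mm across flats (20.8 mm over corners), 14 mm tall, with a small dark hole along its axis, about 30 g; this point is its centre. It lies on the thin grey felt mat, hole upwards (z); its flats face 30, 90, 150.. degrees from its own x axis. All those present are alike; 4 to 6 are present.
- mallet: Bystander, to be left alone: wooden mallet with barrel-shaped head, 230 mm long; origin at its underside.
- block: Bystander, to be left alone: steel bench block on a rubber pad, 100 x 100 x 32 mm; origin at its underside.
- pot: Bystander, to be left alone: small glass jar with black lid, 40 mm across, 35 mm tall; origin at its underside.
- pliers: Bystander, to be left alone: pliers with red handles, 175 mm long; origin at its underside.
- spool: Bystander, to be left alone: wooden spool of copper wire, 48 mm across, 28 mm tall; origin at its underside.
- file: Bystander, to be left alone: needle file with wooden handle, 190 mm long; origin at its underside.

How it is judged:
On the way, in this order (a step that is already met when the one before it is completed fails the run):
1. all the bead blanks present are inside the barrel (horizontal distance between each of bead0_center, bead1_center, bead2_center, bead3_center, bead4_center, bead5_center and mouth below 0.043 m and z of each of bead0_center, bead1_center, bead2_center, bead3_center, bead4_center, bead5_center in the frame of mouth below -0.01 m), for 0.2 s.
2. the cap has dropped, level, into the start of its thread (horizontal distance between cap_center and mouth below 0.004 m and z of cap_center in the frame of mouth below -0.0047 m and angle between cap_center's own z axis and vertical below 0.07 rad), for 0.2 s.
3. the cap is screwed home (horizontal distance between cap_center and mouth below 0.004 m and z of cap_center in the frame of mouth below -0.0092 m and angle between cap_center's own z axis and vertical below 0.07 rad), for 0.2 s.
4. the keeper bar is swung closed (value of joint keeper below 0.06 rad), for 0.2 s.
At the end, for the whole second after the job is handed in: Every bead blank present is in the barrel (centre at least 10 mm below the rim); the cap is on the neck, level within 4 degrees, its centre at least 9.2 mm below the rim (home is 11 mm) and within 4 mm of the axis; the keeper bar is within 0.06 rad of closed; all at rest (all of step 1 and all of step 3 and value of joint keeper below 0.06 rad and linear speed of cap below 0.02 m/s); the robot touches nothing.
It fails at once if a bystander is pushed more than 30 mm from its place (distance of any of mallet, block, pot, pliers, spool, file from where it was at the start of the episode above 0.03 m).
Of bead0, bead1, bead2, bead3, bead4, bead5 only 4 to 6 are there at a start; the rules pass over those that are not, and their reading is None.
At some moment in a run one of bead0, bead1, bead2, bead3, bead4, bead5 may be knocked a few centimetres aside while the robot is not near it.
It also fails if it takes over 210 s, if anything falls off the work surface, if the arm or the gripper's body presses on something with over 40 N, if the wrist force passes 120 N, or if a joint passes its speed limit or range.

## Working session

There is one attempt and no reset: what is moved stays moved. The work goes in short steps, Python scripts to look and compute and a tool call to move; the robot and the scene stay as the last step left them, time stands still between calls to the robot, and variables do not carry over. Pictures are saved under pics/ and viewed, and the job is handed in when it is done.

Besides the shell and the picture viewer there is one more tool, called after ">>>" as name(argument=value, ...), one argument or row to a line, values as JSON. drive_tool: Moves the arm, as the interface text tells. Its arguments: {"type":"object","properties":{"steps":{"type":"array","items":{"type":"array"}},"jaw":{"type":"number"},"force":{"type":"number"}},"required":["steps"]}

```bash
ls; mkdir -p pics; python3 - <<'E'
from workcell import bot
import cv2
for n in("scene","top"):
    im=bot.read_camera(n); cv2.imwrite(f"pics/{n}0.png",im[:,:,::-1]); print(n,bot.camera_info(n))
print(bot.read_state())
E
```

```text
pics
scene {'fx': 506.68005083981615, 'fy': 506.68005083981615, 'cx': 317.9522367293059, 'cy': 199.18140671987243, 'position': array([1.28076886, 0.33605496, 1.13180916]), 'attitude': array([-1.43506321, -2.22631047,  0.82223856])}
top {'fx': 377.002548332527, 'fy': 377.002548332527, 'cx': 311.7060888078275, 'cy': 204.73865996407721, 'position': array([0.23913218, 0.00567409, 1.36452154]), 'attitude': array([-2.0492632 ,  2.17594548, -0.22398879])}
{'time': 0.1, 'q': array([-1.28694176e+00,  2.64686804e-01,  1.60525481e+00, -1.52404359e-05,
        1.27368079e+00, -3.69123036e-02]), 'joint_vel': array([-0.00073356,  0.00110017, -0.00317103,  0.00116804,  0.00030897,
       -0.00242977]), 'joint_torque': array([-5.91754178e-04, -5.16707826e+01, -3.68589199e+01, -9.13865301e-05,
        6.39521182e-03, -2.51277484e-06]), 'tool_pos': array([ 0.21262389, -0.6399402 ,  0.23007107]), 'tcp_rot': array([-3.09928601e+00, -5.01387623e-01,  4.15110683e-04]), 'wrist_force': array([ 0.25468059, -0.00503947,  0.50918733]), 'torque': array([-0.01381799, -0.03575684, -0.03536771]), 'width': 1.0007920630015383}
```

View pics/scene0.png

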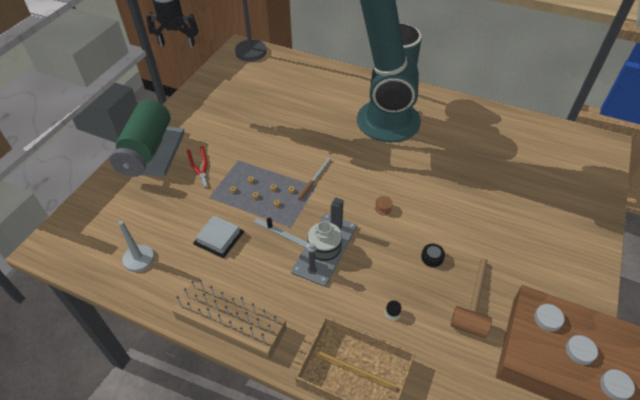

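View pics/top0.png

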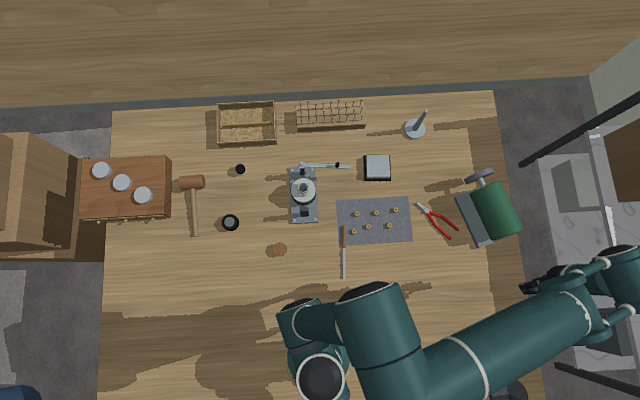

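```bash
cat > h.py <<'E'
import numpy as np, cv2
from scipy.spatial.transform import Rotation as R
from workcell import bot
def cam(n):
    c=bot.camera_info(n); return c,R.from_rotvec(c['attitude']).as_matrix(),np.array(c['position'])
def ray(n,u,v,z):
    c,M,p=cam(n); d=M@np.array([(u-c['cx'])/c['fx'],(v-c['cy'])/c['fy'],1]); return p+d*(z-p[2])/d[2]
def proj(n,P):
    c,M,p=cam(n); q=M.T@(np.array(P)-p); return np.array([c['fx']*q[0]/q[2]+c['cx'],c['fy']*q[1]/q[2]+c['cy']])
def tri(u1,u2):
    A=[];b=[]
    for n,u in(("scene",u1),("top",u2)):
        c,M,p=cam(n); d=M@np.array([(u[0]-c['cx'])/c['fx'],(u[1]-c['cy'])/c['fy'],1]); d/=np.linalg.norm(d)
        P=np.eye(3)-np.outer(d,d); A.append(P); b.append(P@p)
    A=np.vstack(A);b=np.hstack(b); x=np.linalg.lstsq(A,b,rcond=None)[0]; return x,np.linalg.norm(A@x-b)
def crop(n,f,x0,y0,w,h,s,im=None):
    im=bot.read_camera(n)[:,:,::-1] if im is None else im
    cv2.imwrite(f,cv2.resize(im[y0:y0+h,x0:x0+w],None,fx=s,fy=s,interpolation=cv2.INTER_CUBIC)); return im
E
python3 - <<'E'
from h import *
a=cv2.imread('pics/scene0.png');b=cv2.imread('pics/top0.png')
crop('s','pics/s1.png',200,140,200,150,4,a)
crop('s','pics/t1.png',270,140,160,120,5,b)
crop('s','pics/t2.png',170,140,150,120,5,b)
def beads(im,n,z):
    hsv=cv2.cvtColor(im,cv2.COLOR_BGR2HSV)
    if n=='top': x0,y0,x1,y1=338,198,412,242
    else: x0,y0,x1,y1=215,160,310,220
    m=cv2.inRange(hsv,(10,110,110),(35,255,255)); k=np.zeros_like(m);k[y0:y1,x0:x1]=m[y0:y1,x0:x1]
    nn,l,st,ce=cv2.connectedComponentsWithStats(k)
    for i in range(1,nn):
        if st[i,4]>5: print(n,st[i],ce[i].round(1),ray(n,*ce[i],z).round(4))
beads(b,'top',.016); beads(a,'scene',.012)
E
```

```text
top [393 208   5   4  13] [395.2 209.4] [ 0.4874 -0.3105  0.016 ]
top [374 211   5   4  13] [375.8 212.5] [ 0.4803 -0.2389  0.016 ]
top [355 212   5   4  13] [356.7 213.5] [ 0.4805 -0.169   0.016 ]
top [387 223   5   5  18] [388.9 225.1] [ 0.4313 -0.2817  0.016 ]
top [366 224   5   5  14] [367.9 226.3] [ 0.4314 -0.2053  0.016 ]
top [343 226   3  16  30] [344.1 233.8] [ 0.4093 -0.1177  0.016 ]
top [352 229   4   5  13] [353.6 231.3] [ 0.4163 -0.1525  0.016 ]
scene [248 177   6   6  22] [250.3 179.1] [ 0.4331 -0.2836  0.012 ]
scene [299 182  11  16  22] [304.4 189.5] [ 0.4043 -0.1177  0.012 ]
scene [271 185   5   5  19] [273.  187.2] [ 0.4338 -0.2064  0.012 ]
scene [231 187   5   6  21] [232.8 189.1] [ 0.4893 -0.3112  0.012 ]
scene [289 187   5   6  20] [291.1 189.4] [ 0.4197 -0.1536  0.012 ]
scene [253 193   5   5  20] [255. 195.] [ 0.4826 -0.24    0.012 ]
scene [274 200   6   6  22] [276.4 202.9] [ 0.4836 -0.1692  0.012 ]
```

View pics/s1.png

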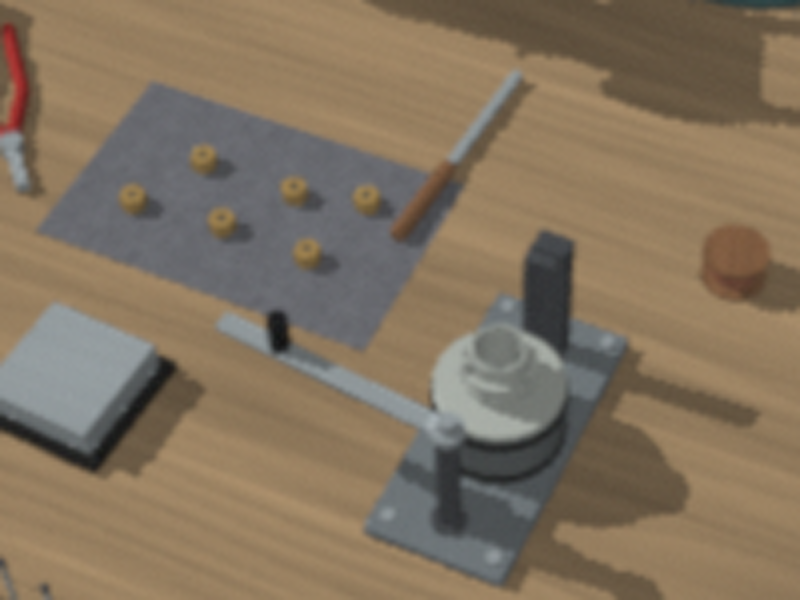

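View pics/t1.png

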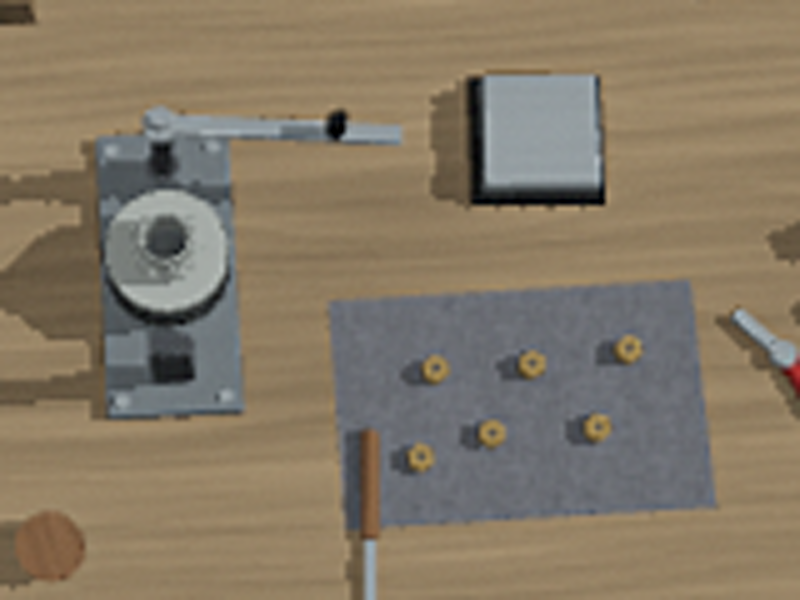

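View pics/t2.png

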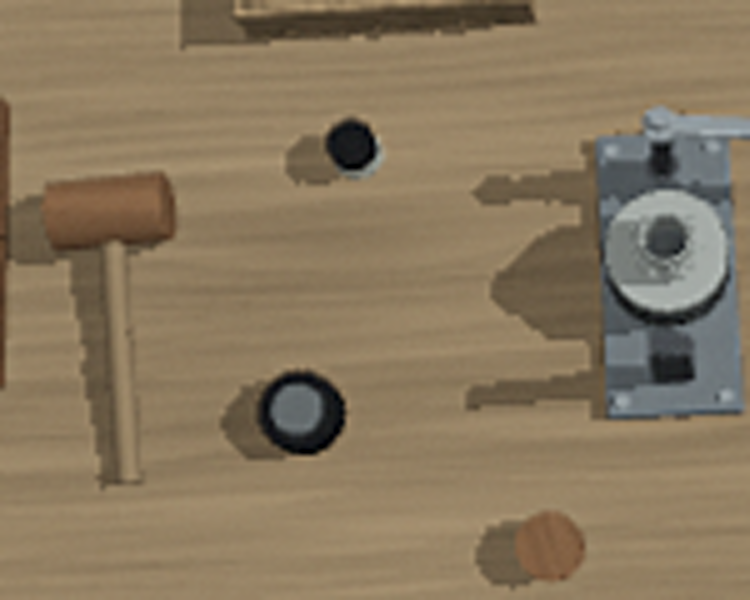

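```bash
python3 - <<'E'
from h import *
T=lambda x,y:(270+x/5,140+y/5); S=lambda x,y:(200+x/4,140+y/4); T2=lambda x,y:(170+x/5,140+y/5)
print('mouth T',ray('top',*T(166,237),.103),'S',ray('scene',*S(498,350),.103),tri(S(498,350),T(166,237)))
print('shoulder T',ray('top',*T(166,252),.067),'S',ray('scene',*S(499,386),.067))
pc=[ray('top',*T(*p),.012)[:2] for p in((97,140),(230,136),(243,411),(107,418))];print('plate T',pc,np.mean(pc,0))
pc=[ray('scene',*S(*p),.012)[:2] for p in((366,530),(503,582),(628,343),(505,297))];print('plate S',pc,np.mean(pc,0))
print('cap T',ray('top',*T2(301,413),.03), 'hinge T',ray('top',*T(158,122),.124),'knob',ray('top',*T(337,118),.146))
print('knob S',ray('scene',*S(277,316),.146),'hingeS',ray('scene',*S(445,420),.124))
print('catch',ray('top',*T(172,358),.124),ray('scene',*S(549,243),.124))
a=cv2.imread('pics/scene0.png');b=cv2.imread('pics/top0.png')
crop('','pics/s2.png',400,220,70,60,8,a)
E
```

```text
mouth T [0.56751837 0.01885245 0.103     ] S [0.57042732 0.02125796 0.103     ] (array([0.56819936, 0.01953203, 0.09951196]), np.float64(0.0009618488603896436))
shoulder T [0.56592834 0.01983218 0.067     ] S [0.57195432 0.02273781 0.067     ]
plate T [array([0.66916228, 0.06725561]), array([ 0.66626019, -0.0323389 ]), array([ 0.45764143, -0.02884212]), array([0.45843857, 0.06999992])] [0.56287562 0.01901863]
plate S [array([ 0.67523206, -0.02498864]), array([0.67397936, 0.07120245]), array([0.46511492, 0.07306466]), array([ 0.46281367, -0.02117771])] [0.569285   0.02452519]
cap T [0.47231478 0.28793878 0.03      ] hinge T [0.64392342 0.01963772 0.124     ] knob [ 0.63224624 -0.10156194  0.146     ]
knob S [ 0.63211332 -0.10075627  0.146     ] hingeS [0.64649603 0.02005017 0.124     ]
catch [0.47827207 0.01922066 0.124     ] [0.49192089 0.02242399 0.124     ]
```

View pics/s2.png

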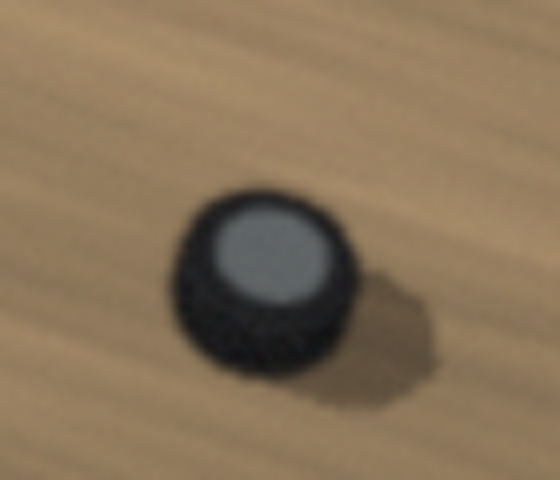

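>>> drive_tool(
  steps=[
    [[0,0,0],-7.16],
    [[0,0,0],-7.16],
    [[0,0,0],-7.16],
    [[0,0,0],-7.16],
    [[0,0,0],-7.16],
    [[0,0,0],-7.16],
    [[0,0,0],-7.16],
    [[0,0,0],-7.16],
  ],
  jaw=0.47,
  force=40,
)

```text
time: 0.77
tool_pos: [0.2127, -0.6401, 0.2305]
tcp_rot: [-2.474, -1.934, -0.001]
wrist_force: [-0.2, 0.7, -1.1]
width: 0.469
```

>>> drive_tool(
  steps=[
    [[0,0,0],-7.16],
    [[0,0,0],-7.16],
  ],
)

```text
time: 0.93
tool_pos: [0.2128, -0.6401, 0.2305]
tcp_rot: [-2.214, -2.227, -0.001]
wrist_force: [-0.0, 0.5, -0.7]
width: 0.47
```

>>> drive_tool(
  steps=[
    [[27.4,23,5],0],
    [[27.4,23,5],0],
    [[27.4,23,5],0],
    [[27.4,23,5],0],
    [[27.4,23,5],0],
    [[27.4,23,5],0],
    [[27.4,23,5],0],
    [[27.4,23,5],0],
  ],
)

```text
time: 1.6
tool_pos: [0.3975, -0.4197, 0.1906]
tcp_rot: [-2.222, -2.22, -0.0]
wrist_force: [-0.1, -0.1, 0.1]
width: 0.466
```

>>> drive_tool(
  steps=[
    [[27.4,23,10],0],
    [[27.4,23,20],0],
    [[27.4,23,20],0],
    [[27.4,23,20],0],
    [[0,0,20],0],
    [[0,0,20],0],
    [[0,0,0],0],
    [[0,0,0],0],
  ],
)

```text
time: 2.27
tool_pos: [0.4876, -0.3107, 0.0796]
tcp_rot: [-2.218, -2.219, 0.001]
wrist_force: [-0.7, 0.0, 0.5]
width: 0.467
```

>>> drive_tool(
  steps=[
    [[0,0,25],0],
    [[0,0,25],0],
    [[0,0,15],0],
    [[0,0,9],0],
    [[0,0,0],0],
    [[0,0,0],0],
  ],
)

```text
time: 2.77
tool_pos: [0.4894, -0.3127, 0.0083]
tcp_rot: [2.222, 2.219, 0.0]
wrist_force: [-0.6, 1.0, -0.5]
width: 0.465
```

```bash
python3 - <<'E'
from h import *
crop('scene','pics/s3.png',190,140,140,90,5)
E
```

```text
(no output)
```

View pics/s3.png

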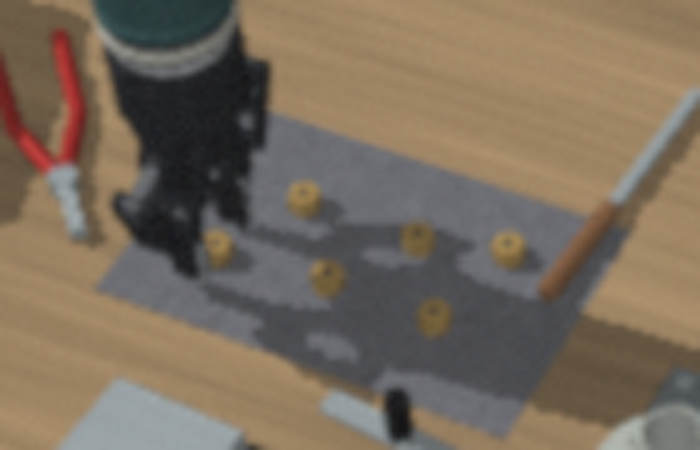

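>>> drive_tool(
  steps=[
    [[0,0,2.5],0],
    [[0,0,0],0],
    [[0,0,0],0],
    [[0,0,0],0],
    [[0,0,0],0],
    [[0,0,0],0],
  ],
  jaw=0,
  force=40,
)

```text
time: 3.32
tool_pos: [0.4901, -0.3127, 0.0064]
tcp_rot: [2.22, 2.219, 0.0]
wrist_force: [-0.1, -1.0, 6.0]
width: 0.208
```

>>> drive_tool(
  steps=[
    [[0,0,-35],0],
    [[0,0,-38],0],
    [[15,4,-38],0],
    [[32,8,-20],0],
    [[38,9,0],0],
    [[40,9,0],0],
    [[40,9,0],0],
    [[40,9,0],0],
  ],
)

```text
time: 3.98
tool_pos: [0.537, -0.1051, 0.1362]
tcp_rot: [2.222, 2.22, 0.001]
wrist_force: [0.9, -0.2, -0.7]
width: 0.204
```

>>> drive_tool(
  steps=[
    [[40,9,0],0],
    [[40,9,0],0],
    [[30,7,0],0],
    [[18,4,0],0],
    [[0,0,0],0],
    [[0,0,0],0],
  ],
)

```text
time: 4.48
tool_pos: [0.5658, 0.0221, 0.1356]
tcp_rot: [-2.219, -2.224, 0.001]
wrist_force: [0.6, -0.2, -0.6]
width: 0.203
```

>>> drive_tool(
  steps=[
    [[-2,2,15],0],
    [[0,0,12],0],
    [[0,0,0],0],
    [[0,0,0],0],
  ],
)

```text
time: 4.82
tool_pos: [0.5664, 0.0181, 0.1073]
tcp_rot: [-2.222, -2.218, 0.004]
wrist_force: [-0.3, 1.1, -0.1]
width: 0.206
```

```bash
python3 - <<'E'
from h import *
crop('scene','pics/s4.png',270,180,110,80,6)
E
```

```text
(no output)
```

View pics/s4.png

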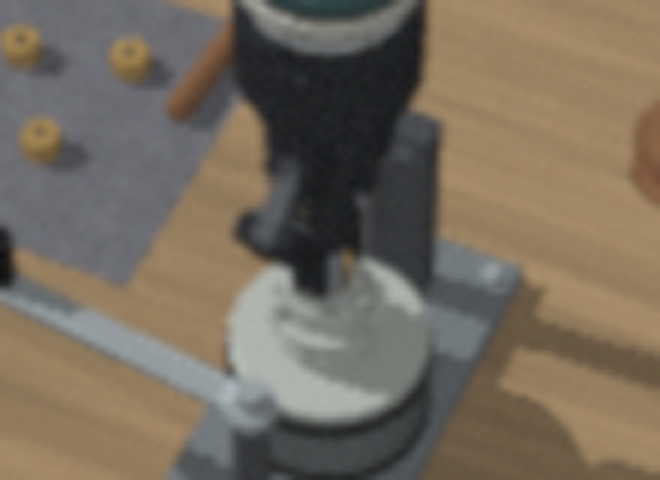

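>>> drive_tool(
  steps=[
    [[2,1,0],0],
    [[0,0,0],0],
    [[0,0,0],0],
  ],
)

```text
time: 5.12
tool_pos: [0.5696, 0.021, 0.1095]
tcp_rot: [2.221, 2.22, 0.001]
wrist_force: [-0.4, 0.5, -0.2]
width: 0.2
```

>>> drive_tool(
  steps=[
    [[0,0,0],0],
    [[0,0,0],0],
    [[0,0,0],0],
    [[0,0,-20],0],
    [[0,0,-20],0],
  ],
  jaw=0.47,
)

```text
time: 5.53
tool_pos: [0.5675, 0.0212, 0.1475]
tcp_rot: [-2.22, -2.219, 0.005]
wrist_force: [-0.2, -0.6, -0.8]
width: 0.472
```

>>> drive_tool(
  steps=[
    [[-32.6,-10.8,0],0],
    [[-32.6,-10.8,0],0],
    [[-32.6,-10.8,0],0],
    [[-32.6,-10.8,10],0],
    [[-32.6,-10.8,15],0],
    [[-32.6,-10.8,20],0],
    [[-32.6,-10.8,20],0],
    [[-32.6,-10.8,20],0],
  ],
)

```text
time: 6.2
tool_pos: [0.4822, -0.2413, 0.0636]
tcp_rot: [2.22, 2.22, 0.001]
wrist_force: [0.8, -0.1, 0.8]
width: 0.472
```

```bash
cat >> h.py <<'E'
def beads(tag):
    for n in("scene","top"):
        im=bot.read_camera(n)[:,:,::-1].copy(); cv2.imwrite(f"pics/{tag}_{n}.png",im)
        hsv=cv2.cvtColor(im,cv2.COLOR_BGR2HSV)
        m=cv2.inRange(hsv,(10,110,60),(35,255,255)); k=np.zeros_like(m)
        x0,y0,x1,y1=(325,190,425,255) if n=='top' else (200,150,325,235)
        k[y0:y1,x0:x1]=m[y0:y1,x0:x1]
        nn,l,st,ce=cv2.connectedComponentsWithStats(k)
        for i in range(1,nn):
            if 8<st[i,4]<60 and abs(st[i,2]-st[i,3])<4: print(n,st[i],ray(n,*ce[i],.016 if n=='top' else .012)[:2].round(4))
    s=bot.read_state(); print(s['tool_pos'].round(4),s['tcp_rot'].round(3),s['width'],s['time'])
E
python3 -c "
from h import *
beads('b2')"
```

```text
scene [271 185   5   6  22] [ 0.434 -0.206]
scene [289 187   6   6  24] [ 0.4195 -0.1528]
scene [253 193   5   6  21] [ 0.4836 -0.2391]
scene [274 200   6   6  24] [ 0.4838 -0.1685]
top [355 211   5   6  15] [ 0.4805 -0.1687]
top [352 229   4   5  14] [ 0.4159 -0.152 ]
[ 0.4786 -0.2421  0.0604] [-2.223 -2.212  0.004] 0.4693423689625659 6.3
```

Beads unmoved. Down and grip.

>>> drive_tool(
  steps=[
    [[2,1,25],0],
    [[0,0,20],0],
    [[0,0,10],0],
    [[0,0,0],0],
    [[0,0,0],0],
  ],
)

```text
time: 6.72
tool_pos: [0.4836, -0.237, 0.0088]
tcp_rot: [-2.22, -2.221, 0.0]
wrist_force: [0.4, -0.7, -0.8]
width: 0.474
```

>>> drive_tool(
  steps=[
    [[0,0,1],0],
    [[0,0,0],0],
    [[0,0,0],0],
    [[0,0,0],0],
    [[0,0,0],0],
  ],
  jaw=0,
)

```text
time: 7.13
tool_pos: [0.485, -0.238, 0.0093]
tcp_rot: [2.22, 2.219, 0.002]
wrist_force: [0.5, 0.9, 6.2]
width: 0.193
```

>>> drive_tool(
  steps=[
    [[0,0,-35],0],
    [[0,0,-38],0],
    [[15,5,-35],0],
    [[35,11,-20],0],
    [[38,13,0],0],
    [[38,13,0],0],
    [[38,13,0],0],
    [[38,13,0],0],
  ],
)

```text
time: 7.8
tool_pos: [0.5519, -0.0342, 0.1364]
tcp_rot: [2.222, 2.22, 0.001]
wrist_force: [0.3, 0.3, -0.6]
width: 0.191
```

>>> drive_tool(
  steps=[
    [[35,11,0],0],
    [[20,5,0],0],
    [[0,0,14],0],
    [[0,0,13],0],
    [[0,0,0],0],
    [[0,0,0],0],
  ],
)

```text
time: 8.3
tool_pos: [0.5659, 0.0187, 0.1071]
tcp_rot: [-2.221, -2.219, 0.004]
wrist_force: [0.4, -0.1, 0.3]
width: 0.19
```

```bash
python3 - <<'E'
from h import *
crop('scene','pics/s5.png',270,180,110,80,6)
print([bot.read_state()['tool_pos'].round(4) for i in range(3)])
E
```

```text
[array([0.5668, 0.0184, 0.108 ]), array([0.5668, 0.0184, 0.108 ]), array([0.5668, 0.0184, 0.108 ])]
```

View pics/s5.png

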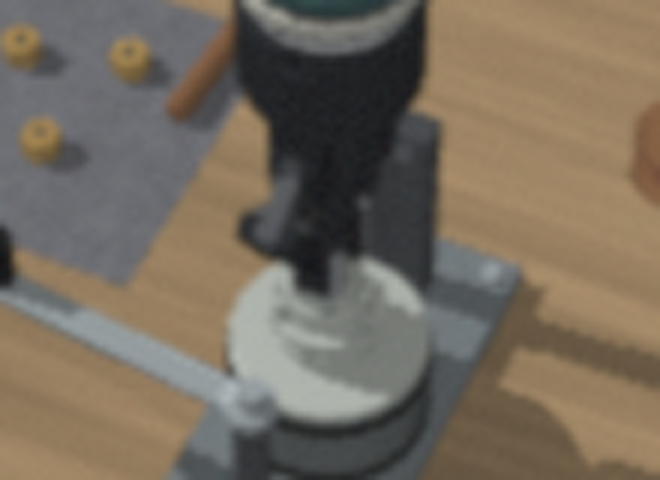

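>>> drive_tool(
  steps=[
    [[1.5,1,0],0],
    [[0,0,0],0],
    [[0,0,0],0],
  ],
)

```text
time: 8.6
tool_pos: [0.5692, 0.0202, 0.1095]
tcp_rot: [2.222, 2.219, 0.001]
wrist_force: [-0.1, -0.1, 0.9]
width: 0.19
```

>>> drive_tool(
  steps=[
    [[0,0,0],0],
    [[0,0,0],0],
    [[0,0,0],0],
    [[0,0,-20],0],
    [[0,0,-20],0],
  ],
  jaw=0.47,
)

```text
time: 9.02
tool_pos: [0.567, 0.0207, 0.1475]
tcp_rot: [-2.22, -2.219, 0.005]
wrist_force: [0.8, 0.1, 0.5]
width: 0.468
```

>>> drive_tool(
  steps=[
    [[-31,-14,0],0],
    [[-31,-14,0],0],
    [[-31,-14,0],0],
    [[-31,-14,10],0],
    [[-31,-14,20],0],
    [[-31,-14,20],0],
    [[0,0,35],0],
    [[0,0,0],0],
  ],
)

```text
time: 9.68
tool_pos: [0.479, -0.1651, 0.0582]
tcp_rot: [-2.219, -2.21, 0.007]
wrist_force: [-1.6, 1.9, -0.5]
width: 0.471
```

```bash
python3 - <<'E'
from h import *
beads('b3')
a=cv2.imread('pics/b3_scene.png'); crop('','pics/s6.png',190,140,200,150,4,a)
E
```

```text
scene [248 177   6   6  23] [ 0.4337 -0.2829]
scene [289 187   6   6  21] [ 0.4204 -0.1525]
scene [274 200   6   6  24] [ 0.4838 -0.1685]
[ 0.4831 -0.1648  0.0627] [-2.220e+00 -2.217e+00  2.000e-03] 0.47069786866425556 9.7833
```

View pics/s6.png

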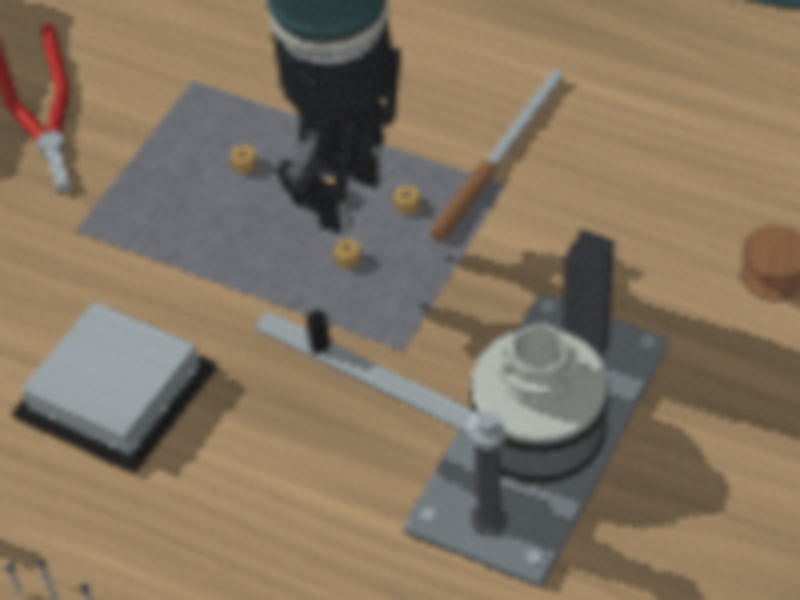

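>>> drive_tool(
  steps=[
    [[-3,0,25],0],
    [[0,0,20],0],
    [[0,0,8],0],
    [[0,0,0],0],
    [[0,0,0],0],
  ],
)

```text
time: 10.2
tool_pos: [0.4857, -0.1679, 0.0119]
tcp_rot: [2.22, 2.222, 0.001]
wrist_force: [0.9, 0.8, 0.0]
width: 0.471
```

>>> drive_tool(
  steps=[
    [[0,0,0],0],
    [[0,0,0],0],
    [[0,0,0],0],
    [[0,0,0],0],
    [[0,0,0],0],
  ],
  jaw=0,
)

```text
time: 10.62
tool_pos: [0.4862, -0.1686, 0.0127]
tcp_rot: [2.22, 2.219, 0.003]
wrist_force: [-0.6, 1.8, 7.0]
width: 0.168
```

>>> drive_tool(
  steps=[
    [[0,0,0],0],
    [[0,0,0],0],
    [[0,0,0],0],
    [[0,-1.5,3],0],
    [[0,0,3],0],
    [[0,0,0],0],
  ],
  jaw=0.47,
)

```text
time: 11.12
tool_pos: [0.4821, -0.1679, 0.0037]
tcp_rot: [-2.221, -2.22, 0.001]
wrist_force: [-0.5, -0.5, 0.5]
width: 0.468
```

>>> drive_tool(
  steps=[
    [[0,0,0],0],
    [[0,0,0],0],
    [[0,0,0],0],
    [[0,0,0],0],
    [[0,0,0],0],
  ],
  jaw=0,
)

```text
time: 11.53
tool_pos: [0.4831, -0.1683, 0.0047]
tcp_rot: [-2.222, -2.221, 0.0]
wrist_force: [0.1, -0.2, -0.0]
width: 0.205
```

>>> drive_tool(
  steps=[
    [[0,0,-35],0],
    [[0,0,-38],0],
    [[15,7,-37],0],
    [[28,13,-22],0],
    [[36,16,0],0],
    [[36,16,0],0],
    [[36,16,0],0],
    [[37,17,0],0],
  ],
)

```text
time: 12.2
tool_pos: [0.5686, 0.0213, 0.1373]
tcp_rot: [2.222, 2.22, 0.001]
wrist_force: [0.5, 0.2, -0.5]
width: 0.2
```

>>> drive_tool(
  steps=[
    [[0,0,0],0],
    [[0,0,14],0],
    [[0,0,13],0],
    [[0,0,0],0],
    [[0,0,0],0],
  ],
)

```text
time: 12.62
tool_pos: [0.5663, 0.0192, 0.108]
tcp_rot: [-2.221, -2.218, 0.004]
wrist_force: [0.4, -0.9, -0.0]
width: 0.205
```

>>> drive_tool(
  steps=[
    [[0.5,1,0],0],
    [[0,0,0],0],
    [[0,0,0],0],
    [[0,0,0],0],
    [[0,0,-20],0],
    [[0,0,-20],0],
  ],
  jaw=0.47,
)

```text
time: 13.12
tool_pos: [0.5677, 0.02, 0.1489]
tcp_rot: [-2.22, -2.219, 0.004]
wrist_force: [1.2, -0.1, 0.5]
width: 0.468
```

>>> drive_tool(
  steps=[
    [[-32.3,-19.3,0],0],
    [[-32.3,-19.3,0],0],
    [[-32.3,-19.3,0],0],
    [[-32.3,-19.3,5],0],
    [[-32.3,-19.3,15],0],
    [[-32.3,-19.3,15],0],
    [[-32.3,-19.3,15],0],
    [[0,0,35],0],
  ],
)

```text
time: 13.78
tool_pos: [0.4348, -0.2126, 0.0684]
tcp_rot: [2.22, 2.209, 0.001]
wrist_force: [0.5, -1.0, 0.2]
width: 0.466
```

```bash
python3 - <<'E'
from h import *
beads('b4')
E
```

```text
scene [248 177   6   6  23] [ 0.4336 -0.2827]
scene [271 185   5   6  22] [ 0.434  -0.2058]
scene [289 187   6   6  21] [ 0.4204 -0.1525]
top [387 223   5   5  13] [ 0.4295 -0.2831]
[ 0.4292 -0.2054  0.0607] [-2.22  -2.211  0.004] 0.46849896109976885 13.8833
```

>>> drive_tool(
  steps=[
    [[0,2,25],0],
    [[0,0,20],0],
    [[0,0,9],0],
    [[0,0,0],0],
    [[0,0,0],0],
  ],
)

```text
time: 14.3
tool_pos: [0.4366, -0.2055, 0.0114]
tcp_rot: [2.221, 2.222, 0.0]
wrist_force: [0.2, 0.3, 0.7]
width: 0.471
```

>>> drive_tool(
  steps=[
    [[0,-2.5,3],0],
    [[0,0,3],0],
    [[0,0,0],0],
    [[0,0,0],0],
  ],
)

```text
time: 14.63
tool_pos: [0.4338, -0.2059, 0.0053]
tcp_rot: [2.221, 2.221, 0.0]
wrist_force: [0.1, 0.9, 0.1]
width: 0.465
```

>>> drive_tool(
  steps=[
    [[0,0,0],0],
    [[0,0,0],0],
    [[0,0,0],0],
    [[0,0,0],0],
    [[0,0,0],0],
  ],
  jaw=0,
)

```text
time: 15.05
tool_pos: [0.4338, -0.206, 0.0053]
tcp_rot: [2.222, 2.221, 0.0]
wrist_force: [-1.2, 0.4, 5.6]
width: 0.2
```

>>> drive_tool(
  steps=[
    [[0,0,-35],0],
    [[0,0,-38],0],
    [[15,9,-37],0],
    [[28,17,-22],0],
    [[34,20,0],0],
    [[34,20,0],0],
    [[34,20,0],0],
    [[34,20,0],0],
  ],
)

```text
time: 15.72
tool_pos: [0.5402, -0.0253, 0.1369]
tcp_rot: [2.222, 2.22, 0.001]
wrist_force: [1.5, -0.1, -0.9]
width: 0.199
```

>>> drive_tool(
  steps=[
    [[32,19,0],0],
    [[15,9.5,0],0],
    [[0,0,14],0],
    [[0,0,13],0],
    [[0,0,0],0],
    [[0,0,0],0],
  ],
)

```text
time: 16.22
tool_pos: [0.566, 0.0197, 0.1077]
tcp_rot: [-2.22, -2.218, 0.005]
wrist_force: [0.2, 0.5, -0.9]
width: 0.197
```

>>> drive_tool(
  steps=[
    [[0,1,0],0],
    [[0,0,0],0],
    [[0,0,0],0],
    [[0,0,0],0],
    [[0,0,-20],0],
    [[0,0,-20],0],
  ],
  jaw=0.47,
)

```text
time: 16.72
tool_pos: [0.5676, 0.0198, 0.149]
tcp_rot: [-2.221, -2.219, 0.004]
wrist_force: [0.0, -0.2, 0.6]
width: 0.474
```

>>> drive_tool(
  steps=[
    [[-24.7,-21.3,0],0],
    [[-24.7,-21.3,0],0],
    [[-24.7,-21.3,0],0],
    [[-24.7,-21.3,5],0],
    [[-24.7,-21.3,15],0],
    [[-24.7,-21.3,15],0],
    [[-24.7,-21.3,15],0],
    [[0,0,35],0],
  ],
)

```text
time: 17.38
tool_pos: [0.4202, -0.1573, 0.0679]
tcp_rot: [2.22, 2.212, 0.002]
wrist_force: [1.5, 0.4, 0.7]
width: 0.469
```

```bash
python3 - <<'E'
from h import *
beads('b5')
E
```

```text
scene [248 177   6   6  25] [ 0.4337 -0.2826]
scene [289 187   6   6  22] [ 0.4201 -0.1522]
[ 0.415  -0.1521  0.061 ] [-2.22  -2.212  0.005] 0.46626975668702736 17.4833
```

>>> drive_tool(
  steps=[
    [[0,1,25],0],
    [[0,0,20],0],
    [[0,0,9],0],
    [[0,0,0],0],
    [[0,0,0],0],
    [[0,0,0],0],
  ],
)

```text
time: 17.98
tool_pos: [0.4224, -0.1529, 0.0122]
tcp_rot: [2.22, 2.22, 0.001]
wrist_force: [0.3, 0.3, 0.2]
width: 0.468
```

>>> drive_tool(
  steps=[
    [[0,-2.5,3.5],0],
    [[0,0,3.5],0],
    [[0,0,0],0],
    [[0,0,0],0],
  ],
)

```text
time: 18.32
tool_pos: [0.4183, -0.1527, 0.0038]
tcp_rot: [-2.222, -2.221, 0.0]
wrist_force: [1.6, 0.1, 0.2]
width: 0.471
```

>>> drive_tool(
  steps=[
    [[0,0,0],0],
    [[0,0,0],0],
    [[0,0,0],0],
    [[0,0,0],0],
    [[0,0,0],0],
  ],
  jaw=0,
)

```text
time: 18.73
tool_pos: [0.4186, -0.1528, 0.0041]
tcp_rot: [2.222, 2.221, 0.0]
wrist_force: [-1.9, -0.1, 4.1]
width: 0.208
```

>>> drive_tool(
  steps=[
    [[0,0,-35],0],
    [[0,0,-38],0],
    [[10,9,-37],0],
    [[20,17,-23],0],
    [[28,24,0],0],
    [[28,24,0],0],
    [[28,24,0],0],
    [[28,24,0],0],
  ],
)

```text
time: 19.4
tool_pos: [0.5414, -0.0094, 0.1368]
tcp_rot: [2.222, 2.22, 0.001]
wrist_force: [0.8, -0.5, -1.0]
width: 0.212
```

>>> drive_tool(
  steps=[
    [[20,18,0],0],
    [[11,9.5,0],0],
    [[0,0,14],0],
    [[0,0,13],0],
    [[0,0,0],0],
    [[0,0,0],0],
  ],
)

```text
time: 19.9
tool_pos: [0.5657, 0.0196, 0.1077]
tcp_rot: [-2.22, -2.218, 0.005]
wrist_force: [1.1, -0.1, 0.5]
width: 0.208
```

>>> drive_tool(
  steps=[
    [[0,1,0],0],
    [[0,0,0],0],
    [[0,0,0],0],
    [[0,0,0],0],
    [[0,0,-20],0],
    [[0,0,-20],0],
  ],
  jaw=0.47,
)

```text
time: 20.4
tool_pos: [0.5675, 0.02, 0.1489]
tcp_rot: [-2.221, -2.219, 0.004]
wrist_force: [0.3, -0.6, 0.2]
width: 0.471
```

>>> drive_tool(
  steps=[
    [[-33.7,-15,0],0],
    [[-33.7,-15,0],0],
    [[-33.7,-15,0],0],
    [[-33.7,-15,5],0],
    [[-33.7,-15,10],0],
    [[-33.7,-15,10],0],
    [[-33.7,-15,10],0],
    [[-33.7,-15,10],0],
  ],
)

```text
time: 21.07
tool_pos: [0.4482, -0.2511, 0.1052]
tcp_rot: [2.221, 2.22, 0.001]
wrist_force: [0.3, 1.2, -0.7]
width: 0.468
```

>>> drive_tool(
  steps=[
    [[-33.7,-15,0],0],
    [[0,0,35],0],
    [[0,0,0],0],
    [[0,0,0],0],
  ],
)

```text
time: 21.4
tool_pos: [0.4319, -0.2824, 0.0683]
tcp_rot: [-2.221, -2.216, 0.001]
wrist_force: [-0.5, -0.9, -0.3]
width: 0.472
```

```bash
python3 - <<'E'
from h import *
beads('b6')
E
```

```text
scene [244 191   6   6  24] [ 0.4873 -0.265 ]
top [381 209   5   5  16] [ 0.4846 -0.2645]
[ 0.4344 -0.2828  0.0706] [2.221e+00 2.221e+00 1.000e-03] 0.47363895218351704 21.5
```

>>> drive_tool(
  steps=[
    [[9,26,0],0],
    [[9,26,0],0],
    [[0,0,25],0],
    [[0,0,25],0],
    [[0,0,8],0],
    [[0,0,0],0],
    [[0,0,0],0],
    [[0,0,0],0],
  ],
)

```text
time: 22.17
tool_pos: [0.4871, -0.2655, 0.0135]
tcp_rot: [2.219, 2.22, 0.001]
wrist_force: [-0.0, 0.7, 0.9]
width: 0.469
```

```bash
python3 - <<'E'
from h import *
beads('b7')
a=cv2.imread('pics/b7_scene.png'); crop('','pics/s7.png',190,140,140,90,5,a)
E
```

```text
scene [247 191   3   5  11] [ 0.4851 -0.2623]
[ 0.4871 -0.2658  0.0136] [2.220e+00 2.219e+00 1.000e-03] 0.46974346872169465 22.2667
```

View pics/s7.png

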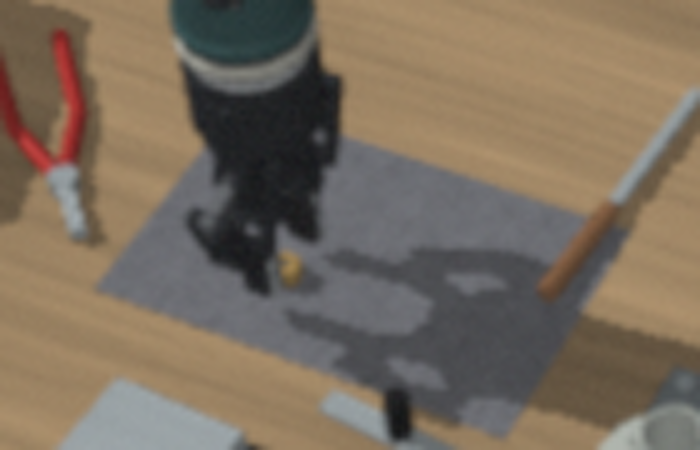

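>>> drive_tool(
  steps=[
    [[0.5,-1,4.5],0],
    [[0,0,4],0],
    [[0,0,0],0],
    [[0,0,0],0],
  ],
)

```text
time: 22.6
tool_pos: [0.4843, -0.2644, 0.0028]
tcp_rot: [-2.221, -2.22, 0.0]
wrist_force: [-0.5, 0.5, -0.8]
width: 0.472
```

>>> drive_tool(
  steps=[
    [[0,0,0],0],
    [[0,0,0],0],
    [[0,0,0],0],
    [[0,0,0],0],
    [[0,0,0],0],
  ],
  jaw=0,
)

```text
time: 23.02
tool_pos: [0.485, -0.2647, 0.0034]
tcp_rot: [2.221, 2.221, 0.0]
wrist_force: [0.2, -0.9, 1.2]
width: 0.202
```

>>> drive_tool(
  steps=[
    [[0,0,-35],0],
    [[0,0,-38],0],
    [[15,4,-37],0],
    [[35,11,-24],0],
    [[39,11,0],0],
    [[39,11,0],0],
    [[39,11,0],0],
    [[39,11,0],0],
  ],
)

```text
time: 23.68
tool_pos: [0.5435, -0.0586, 0.1364]
tcp_rot: [2.222, 2.22, 0.001]
wrist_force: [0.4, -1.1, -1.7]
width: 0.205
```

>>> drive_tool(
  steps=[
    [[39,12,0],0],
    [[26,8,0],0],
    [[13,4,0],0],
    [[0,0,14],0],
    [[0,0,13],0],
    [[0,0,0],0],
    [[0,0,0],0],
  ],
)

```text
time: 24.27
tool_pos: [0.5656, 0.0169, 0.1073]
tcp_rot: [-2.221, -2.218, 0.005]
wrist_force: [0.1, -0.3, -0.7]
width: 0.202
```

>>> drive_tool(
  steps=[
    [[0,1,0],0],
    [[0,0,0],0],
  ],
)

```text
time: 24.43
tool_pos: [0.5688, 0.0168, 0.1095]
tcp_rot: [2.223, 2.219, 0.001]
wrist_force: [-0.9, 0.4, 0.2]
width: 0.201
```

>>> drive_tool(
  steps=[
    [[3,0,0],0],
    [[0,0,0],0],
    [[0,0,0],0],
  ],
)

```text
time: 24.68
tool_pos: [0.5687, 0.0206, 0.1095]
tcp_rot: [2.222, 2.22, 0.001]
wrist_force: [0.1, -0.8, 0.0]
width: 0.202
```

>>> drive_tool(
  steps=[
    [[0,0,0],0],
    [[0,0,0],0],
    [[0,0,0],0],
    [[0,0,0],0],
    [[0,0,-20],0],
    [[0,0,-30],0],
    [[0,0,-30],0],
  ],
  jaw=0.47,
)

```text
time: 25.27
tool_pos: [0.5671, 0.0207, 0.1884]
tcp_rot: [-2.22, -2.219, 0.004]
wrist_force: [0.8, -0.7, -0.4]
width: 0.471
```

>>> drive_tool(
  steps=[
    [[36,-13,0],0],
    [[36,-13,0],0],
    [[36,-13,0],0],
    [[36,-13,0],0],
    [[36,-13,0],0],
    [[0,0,0],0],
    [[0,0,0],0],
  ],
  jaw=1,
)

```text
time: 25.85
tool_pos: [0.5027, 0.2025, 0.1891]
tcp_rot: [2.217, 2.226, 0.0]
wrist_force: [-0.5, -0.2, -0.2]
width: 0.996
```

```bash
python3 - <<'E'
from h import *
beads('b8')
a=cv2.imread('pics/b8_scene.png'); crop('','pics/s8.png',200,140,200,150,4,a)
b=cv2.imread('pics/b8_top.png'); crop('','pics/t8.png',200,140,160,120,5,b)
for n,im in(('scene',a),('top',b)):
    g=cv2.cvtColor(im,cv2.COLOR_BGR2GRAY)
    x0,y0,x1,y1=(415,235,450,275) if n=='scene' else (215,208,245,237)
    m=np.zeros_like(g); m[y0:y1,x0:x1]=(g[y0:y1,x0:x1]<45)*255
    c=max(cv2.findContours(m,0,1)[0],key=cv2.contourArea); print(n,cv2.boundingRect(c),cv2.minEnclosingCircle(c))
E
```

```text
[0.5035 0.2005 0.189 ] [ 2.221  2.222 -0.   ] 1.0047910484273033 25.95
scene (422, 244, 23, 23) ((433.0, 255.0), 11.401854515075684)
top (222, 215, 16, 8) ((229.5, 218.5), 8.276573181152344)
```

View pics/s8.png

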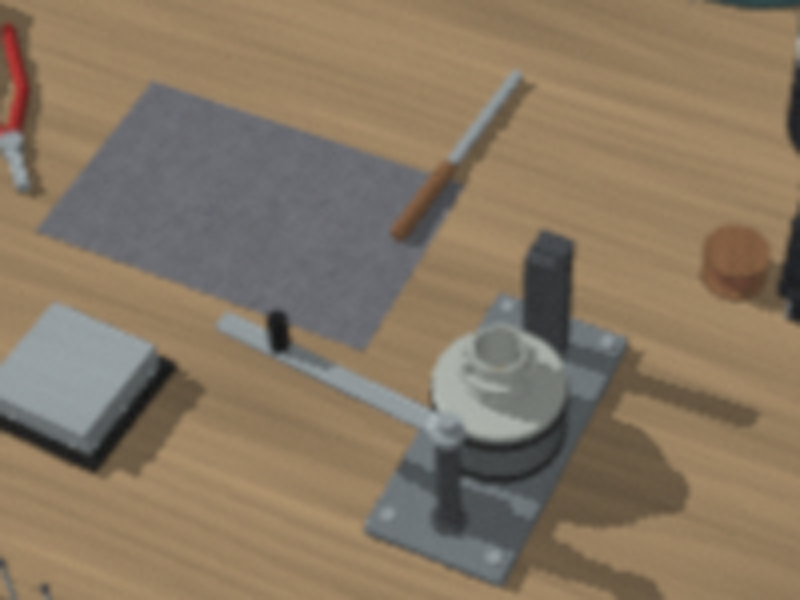

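View pics/t8.png

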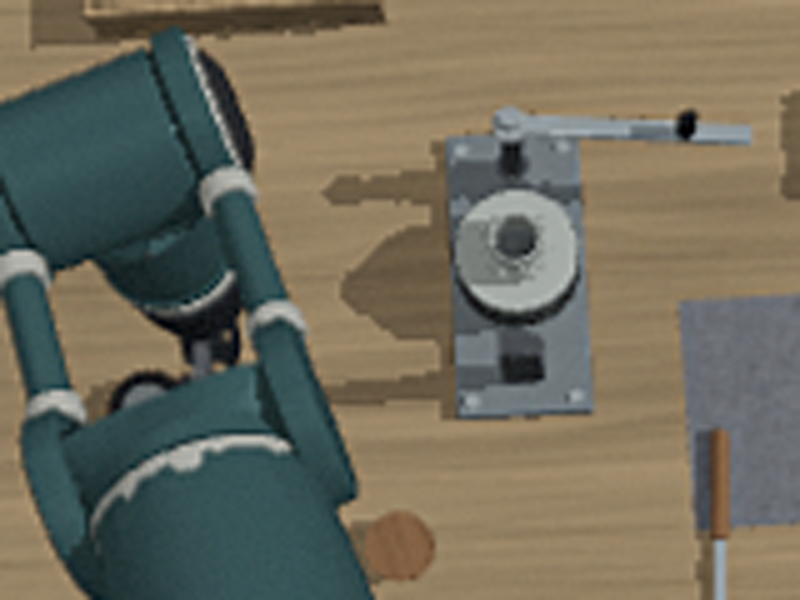

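```bash
python3 - <<'E'
from h import *
print(ray('scene',433.3,255,.015),ray('scene',434.1,251.9,.03))
b=cv2.imread('pics/top0.png');g=cv2.cvtColor(b,cv2.COLOR_BGR2GRAY)
x0,y0,x1,y1=215,208,245,237
m=np.zeros_like(g); m[y0:y1,x0:x1]=(g[y0:y1,x0:x1]<45)*255
c=max(cv2.findContours(m,0,1)[0],key=cv2.contourArea); print(cv2.boundingRect(c),cv2.minEnclosingCircle(c))
print(ray('top',*cv2.minEnclosingCircle(c)[0],.018), ray('top',170+298/5,140+408/5,.03))
E
```

```text
[0.47482969 0.29291345 0.015     ] [0.47537887 0.29266063 0.03      ]
(222, 215, 17, 16) ((230.0, 222.25), 8.310484886169434)
[0.47573708 0.29118003 0.018     ] [0.47607576 0.29003286 0.03      ]
```

>>> drive_tool(
  steps=[
    [[30,-9,0],0],
    [[30,-9,10],0],
    [[30,-9.5,20],0],
    [[0,0,35],0],
    [[0,0,35],0],
    [[0,0,20],0],
    [[0,0,0],0],
    [[0,0,0],0],
  ],
)

```text
time: 26.62
tool_pos: [0.4756, 0.2889, 0.0678]
tcp_rot: [-2.223, -2.218, 0.005]
wrist_force: [0.7, 0.1, -0.0]
width: 0.998
```

```bash
python3 - <<'E'
from h import *
crop('scene','pics/s9.png',385,190,100,90,7)
s=bot.read_state(); print(s['tool_pos'],s['q'])
E
```

```text
[0.4771413  0.28988626 0.06962936] [ 5.01423693e-01  2.00615711e-01  2.00346266e+00 -1.73578155e-04
  9.37115477e-01  5.03754946e-01]
```

View pics/s9.png

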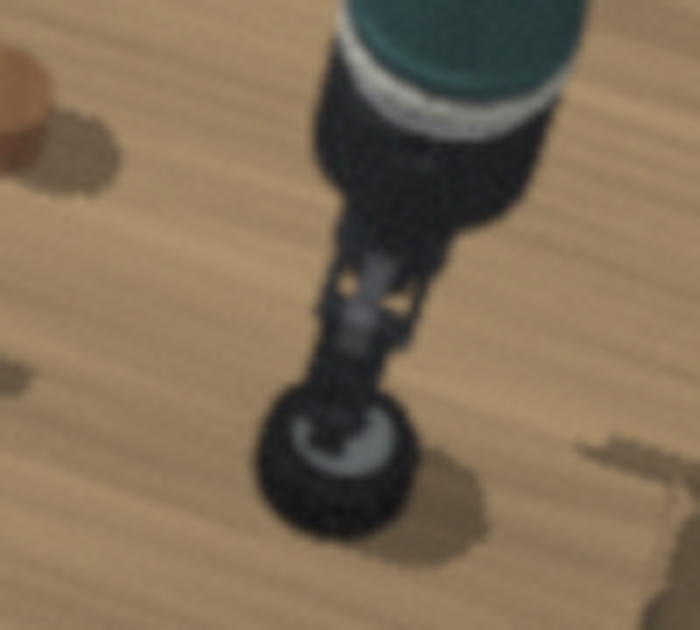

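>>> drive_tool(
  steps=[
    [[2,-1,20],0],
    [[0,0,20],0],
    [[0,0,15],0],
    [[0,0,8],0],
    [[0,0,5],0],
    [[0,0,0],0],
    [[0,0,0],0],
  ],
)

```text
time: 27.25
tool_pos: [0.4762, 0.2931, 0.0024]
tcp_rot: [2.222, 2.22, 0.003]
wrist_force: [0.7, 0.3, -0.0]
width: 0.999
```

>>> drive_tool(
  steps=[
    [[-1,-0.5,3],0],
    [[0,0,0],0],
    [[0,0,0],0],
    [[0,0,0],0],
    [[0,0,0],0],
    [[0,0,0],0],
  ],
  jaw=0,
  force=80,
)

```text
time: 27.75
tool_pos: [0.4755, 0.2923, -0.0008]
tcp_rot: [2.221, 2.221, 0.003]
wrist_force: [0.2, -1.2, 6.1]
width: 0.661
```

>>> drive_tool(
  steps=[
    [[0,0,-20],0],
    [[0,0,-30],0],
    [[0,0,-40],0],
    [[0,0,-40],0],
    [[0,0,-40],0],
    [[0,0,0],0],
    [[0,0,0],0],
  ],
)

```text
time: 28.33
tool_pos: [0.4765, 0.2929, 0.1715]
tcp_rot: [2.22, 2.22, 0.01]
wrist_force: [0.5, -0.5, -2.4]
width: 0.659
```

```bash
python3 - <<'E'
from h import *
a=crop('scene','pics/s10.png',360,150,100,90,7)
s=bot.read_state(); print(s['tool_pos'],s['q'],s['width'],s['wrist_force'],s['torque'])
E
```

```text
[0.47465353 0.2918973  0.16870901] [5.06634572e-01 8.96184440e-02 1.92685944e+00 3.27940450e-05
 1.12351418e+00 5.06811932e-01] 0.6625339545667637 [-0.88136979 -0.08399971 -1.62195831] [ 0.00523337 -0.02057942  0.0556499 ]
```

View pics/s10.png

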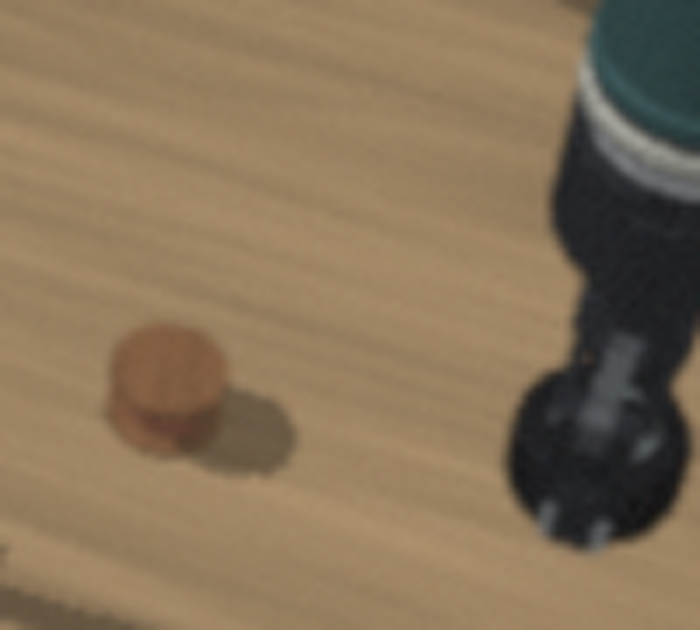

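>>> drive_tool(
  steps=[
    [[-34,11.6,0],0],
    [[-34,11.6,0],0],
    [[-34,11.6,0],0],
    [[-34,11.6,0],0],
    [[-34,11.6,0],0],
    [[-34,11.6,0],0],
    [[-34,11.6,0],0],
    [[-34,11.6,0],0],
  ],
)

```text
time: 29.05
tool_pos: [0.5651, 0.018, 0.1646]
tcp_rot: [-2.219, -2.218, 0.006]
wrist_force: [0.6, 0.0, -1.1]
width: 0.662
```

>>> drive_tool(
  steps=[
    [[0,0,20],0],
    [[0,0,15],0],
    [[0,0,0],0],
    [[0,0,0],0],
    [[0,0,0],0],
  ],
)

```text
time: 29.47
tool_pos: [0.5662, 0.02, 0.1318]
tcp_rot: [-2.22, -2.22, 0.003]
wrist_force: [0.5, -1.3, -0.9]
width: 0.665
```

```bash
python3 - <<'E'
from h import *
a=crop('scene','pics/s11.png',270,180,110,80,7)
s=bot.read_state(); print(s['tool_pos'],s['q'],s['width'],s['wrist_force'],s['torque'])
E
```

```text
[0.56698793 0.02012416 0.13284887] [-8.42267616e-03  1.44471151e-01  1.93691189e+00 -3.47696144e-06
  1.06082906e+00 -8.87493271e-03] 0.6616127238196696 [ 0.49937334 -0.24356772 -0.89588035] [ 0.02476731 -0.00348646  0.00294818]
```

View pics/s11.png

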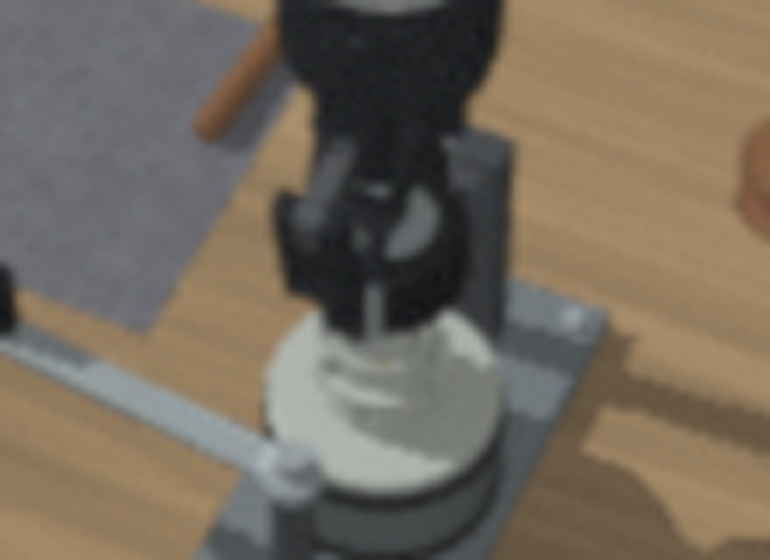

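>>> drive_tool(
  steps=[
    [[0,0.5,10],0],
    [[0,0,10],0],
    [[0,0,5],0],
    [[0,0,5],0],
    [[0,0,0],0],
    [[0,0,0],0],
  ],
)

```text
time: 30.02
tool_pos: [0.5672, 0.0198, 0.1024]
tcp_rot: [-2.221, -2.221, 0.001]
wrist_force: [0.1, -0.3, -0.3]
width: 0.668
```

>>> drive_tool(
  steps=[
    [[0,0,3],0],
    [[0,0,3],0],
    [[0,0,2],0],
    [[0,0,0],0],
    [[0,0,0],0],
  ],
)

```text
time: 30.43
tool_pos: [0.5676, 0.0196, 0.0949]
tcp_rot: [-2.222, -2.221, 0.0]
wrist_force: [-0.2, -0.1, -1.3]
width: 0.662
```

>>> drive_tool(
  steps=[
    [[0,0,2],0],
    [[0,0,1],0],
    [[0,0,0],0],
    [[0,0,0],0],
  ],
)

```text
time: 30.77
tool_pos: [0.5676, 0.0197, 0.0919]
tcp_rot: [-2.222, -2.221, 0.0]
wrist_force: [0.0, 0.0, -0.5]
width: 0.666
```

>>> drive_tool(
  steps=[
    [[0,0,2],0],
    [[0,0,1],0],
    [[0,0,0],0],
    [[0,0,0],0],
  ],
)

```text
time: 31.1
tool_pos: [0.5676, 0.0197, 0.0889]
tcp_rot: [-2.222, -2.221, 0.0]
wrist_force: [0.6, -0.5, -1.2]
width: 0.666
```

>>> drive_tool(
  steps=[
    [[0,0,1.5],0],
    [[0,0,0],0],
    [[0,0,1.5],0],
    [[0,0,0],0],
    [[0,0,0],0],
  ],
)

```text
time: 31.52
tool_pos: [0.5681, 0.0197, 0.0875]
tcp_rot: [2.221, 2.221, 0.001]
wrist_force: [-3.0, -0.7, 8.4]
width: 0.663
```

>>> drive_tool(
  steps=[
    [[0,0,0],-6],
    [[0,0,0],-6],
    [[0,0,0],0],
  ],
)

```text
time: 31.77
tool_pos: [0.5687, 0.0197, 0.087]
tcp_rot: [1.973, 2.442, 0.002]
wrist_force: [0.4, 0.9, 3.6]
width: 0.66
```

>>> drive_tool(
  steps=[
    [[0,0,0],-6],
    [[0,0,0],-6],
    [[0,0,0],0],
  ],
)

```text
time: 32.02
tool_pos: [0.5672, 0.0198, 0.0855]
tcp_rot: [-1.711, -2.634, 0.001]
wrist_force: [1.1, -0.2, -1.6]
width: 0.662
```

>>> drive_tool(
  steps=[
    [[0,0,0],-6],
    [[0,0,0],-6],
    [[0,0,0],0],
  ],
)

```text
time: 32.27
tool_pos: [0.5679, 0.0198, 0.0857]
tcp_rot: [1.431, 2.796, 0.001]
wrist_force: [3.1, 0.9, -2.3]
width: 0.662
```

>>> drive_tool(
  steps=[
    [[0,0,1],0],
    [[0,0,1],0],
    [[0,0,0],0],
    [[0,0,0],0],
  ],
)

```text
time: 32.6
tool_pos: [0.5684, 0.0203, 0.0843]
tcp_rot: [1.429, 2.797, 0.002]
wrist_force: [2.7, 4.3, 0.1]
width: 0.663
```

```bash
python3 - <<'E'
from h import *
s=bot.read_state(); print(s['tool_pos'],s['q'],s['width'],s['wrist_force'],s['torque'])
E
```

```text
[0.56838132 0.02029609 0.0843428 ] [-8.68072778e-03  1.99824013e-01  1.97250298e+00  1.14965944e-03
  9.67740302e-01 -6.35118132e-01] 0.66260156882559 [2.72120098 4.25756666 0.06957123] [ 0.61212343 -0.48540007 -0.23428346]
```

>>> drive_tool(
  steps=[
    [[0,0,1],0],
    [[0,0,0],0],
    [[0,0,0],0],
  ],
)

```text
time: 32.85
tool_pos: [0.5684, 0.0202, 0.0834]
tcp_rot: [1.428, 2.797, 0.002]
wrist_force: [2.7, 4.3, 2.0]
width: 0.663
```

```bash
python3 - <<'E'
from h import *
s=bot.read_state(); print(s['tool_pos'],s['q'],s['width'],s['wrist_force'],s['torque'])
crop('scene','pics/s12.png',270,180,110,80,7)
E
```

```text
[0.56836949 0.02021598 0.08336625] [-8.75741990e-03  2.00972518e-01  1.97319991e+00  1.02305226e-03
  9.65880683e-01 -6.36369383e-01] 0.6630858976641979 [2.69956027 4.3045322  2.01148863] [ 0.8299179  -0.48412947 -0.2191356 ]
```

View pics/s12.png

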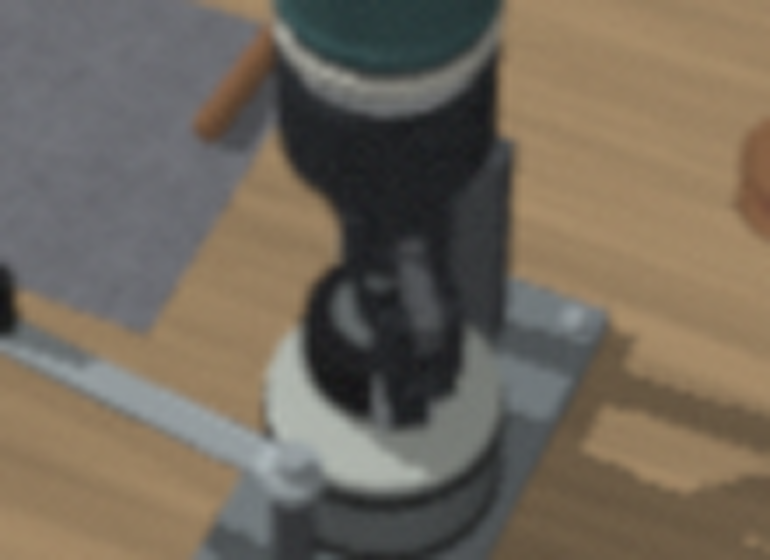

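>>> drive_tool(
  steps=[
    [[0.5,1.3,0],0],
    [[0,0,0],0],
    [[0,0,0],0],
  ],
)

```text
time: 33.15
tool_pos: [0.5684, 0.0204, 0.0831]
tcp_rot: [1.427, 2.799, -0.001]
wrist_force: [0.7, 0.1, 3.0]
width: 0.665
```

>>> drive_tool(
  steps=[
    [[0,0,0],-6],
    [[0,0,0],-6],
    [[0,0,0],0],
    [[0,0,0],0],
  ],
)

```text
time: 33.48
tool_pos: [0.5656, 0.0228, 0.0831]
tcp_rot: [-1.133, -2.922, -0.003]
wrist_force: [-8.0, 7.2, 10.6]
width: 0.66
```

```bash
python3 - <<'E'
from h import *
s=bot.read_state(); print(s['tool_pos'],s['q'],s['width'],s['wrist_force'],s['torque'])
E
```

```text
[0.56557704 0.02277775 0.08307789] [-0.0066802   0.20126761  1.97348172  0.00575933  0.97313521 -0.84098356] 0.6597125326375135 [-8.04401989  7.20124905 10.58879986] [ 1.26580066  1.24861422 -2.01470341]
```

>>> drive_tool(
  steps=[
    [[0,0,0],4],
    [[0,0,0],0],
    [[0,0,0],0],
  ],
)

```text
time: 33.73
tool_pos: [0.5662, 0.0228, 0.0824]
tcp_rot: [-1.229, -2.885, -0.002]
wrist_force: [-2.8, 8.8, 3.7]
width: 0.664
```

```bash
python3 - <<'E'
from h import *
s=bot.read_state(); print(s['tool_pos'],s['q'],s['width'],s['wrist_force'],s['torque'])
E
```

```text
[0.56618294 0.02277004 0.08239245] [-0.00593501  0.20220918  1.97379599  0.00428746  0.97026851 -0.77373879] 0.6637616009003182 [-2.81899861  8.79694252  3.67323013] [ 1.34574155  0.52682163 -0.53458343]
```

>>> drive_tool(
  steps=[
    [[0,0,0],0],
    [[0,0,0],0],
    [[0,0,0],0],
    [[0,0,0],0],
  ],
  jaw=1,
)

```text
time: 34.07
tool_pos: [0.5681, 0.0204, 0.0826]
tcp_rot: [-1.228, -2.891, 0.001]
wrist_force: [0.5, -0.1, -0.0]
width: 0.994
```

>>> drive_tool(
  steps=[
    [[0,0,-40],0],
    [[0,0,-40],0],
    [[0,0,-40],0],
    [[-40,0,0],0],
    [[-40,0,0],0],
    [[-40,0,0],0],
  ],
)

```text
time: 34.57
tool_pos: [0.6533, -0.0666, 0.2053]
tcp_rot: [1.225, 2.889, 0.001]
wrist_force: [0.2, 0.5, -0.3]
width: 1.0
```

```bash
python3 - <<'E'
from h import *
a=crop('scene','pics/s13.png',270,180,110,80,7)
b=crop('top','pics/t13.png',270,150,80,70,8)
s=bot.read_state(); print(s['tool_pos'],s['q'],s['width'],s['wrist_force'],s['torque'])
E
```

```text
[ 0.65499282 -0.07009533  0.2028511 ] [-0.14328946  0.24998423  1.67433764 -0.0022838   1.21460717 -0.90667944] 0.9988810922313206 [-0.17387817 -0.13050855  0.45579578] [ 0.04580768  0.00441947 -0.00428613]
```

View pics/s13.png

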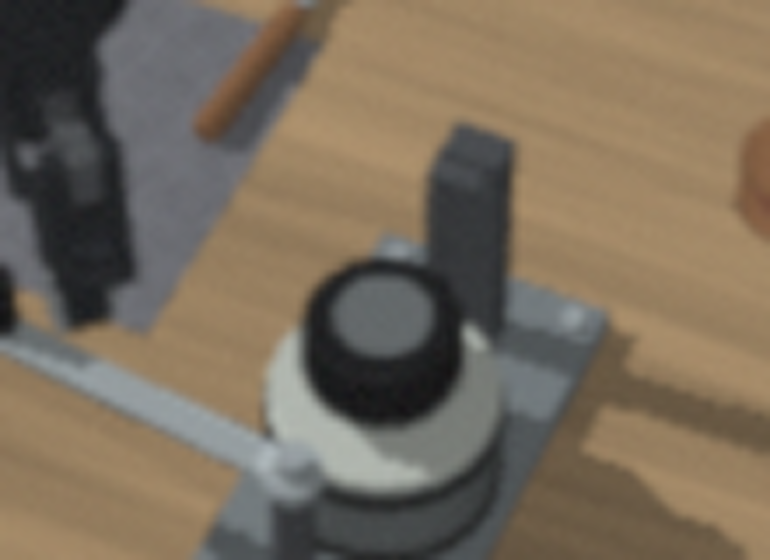

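View pics/t13.png

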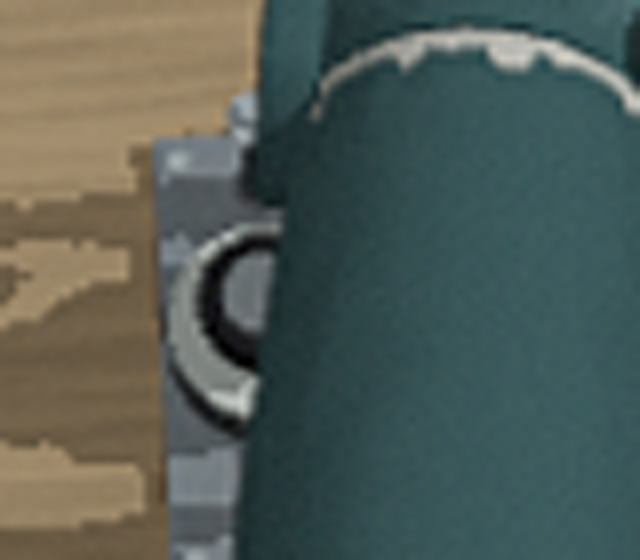

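```bash
python3 - <<'E'
from h import *
for z in(.100,.1105,.115,.12,.125):print(z,proj('scene',[.568,.0205,z]),ray('scene',324.7,225.1,z)[:2])
print('mouth px check',proj('scene',[.568,.0205,.103]))
E
```

```text
0.1 [324.61431806 227.41875767] [0.56113424 0.01767418]
0.1105 [324.62429707 224.91541435] [0.56845745 0.02091412]
0.115 [324.62861205 223.8329558 ] [0.57159598 0.02230266]
0.12 [324.63343371 222.62338976] [0.57508322 0.02384549]
0.125 [324.6382843  221.40656711] [0.57857047 0.02538832]
mouth px check [324.61715654 226.70669303]
```

```bash
python3 - <<'E'
from h import *
im=bot.read_camera('scene')[:,:,::-1].copy(); cv2.imwrite('pics/cap14.png',im)
big=cv2.resize(im[180:260,270:380],None,fx=8,fy=8,interpolation=cv2.INTER_CUBIC); g=cv2.cvtColor(big,cv2.COLOR_BGR2GRAY)
m=(g<50).astype(np.uint8); n,l,st,ce=cv2.connectedComponentsWithStats(m)
i=l[int((215-180+8)*8)+0, 0] if 0 else max(range(1,n),key=lambda i: st[i,4] if st[i,0]>200 else 0)
print(st[i]/8+np.array([270,180,0,0,0]))
c=cv2.findContours((l==i).astype(np.uint8),0,1)[0][0]
for h in cv2.findContours((l==i).astype(np.uint8),cv2.RETR_CCOMP,1)[0]:
    if cv2.contourArea(h)>3000: 
        e=cv2.fitEllipse(h); print('ell',e[0][0]/8+270-.5,e[0][1]/8+180-.5,e[1][0]/8,e[1][1]/8)
# predicted silhouettes for cap centre offsets
P0=np.array([.5685,.0205])
t=np.linspace(0,6.283,60)
for dz in(0,-2.5,-5,-7.5,-11):
    zc=.103+dz/1000
    pts=np.array([proj('scene',[P0[0]+.0295*np.cos(a),P0[1]+.0295*np.sin(a),z]) for z in(zc-.015,zc+.015) for a in t])
    print(dz,pts.min(0).round(2),pts.max(0).round(2))
E
```

```text
[ 314.125  217.5     22.375   23.    2080.5  ]
ell 324.5944938659668 228.18011093139648 22.273609161376953 23.758407592773438
ell 324.17138671875 224.5347557067871 12.977238655090332 15.663244247436523
0 [312.85 214.11] [336.25 239.75]
-2.5 [312.87 214.72] [336.23 240.33]
-5 [312.88 215.32] [336.21 240.91]
-7.5 [312.9  215.93] [336.19 241.48]
-11 [312.92 216.77] [336.16 242.28]
```

>>> drive_tool(
  steps=[
    [[40,0,0],0],
    [[40,0,0],0],
    [[40,0,0],0],
    [[0,0,40],0],
    [[0,0,30],0],
    [[0,0,0],0],
    [[0,0,0],0],
  ],
)

```text
time: 35.3
tool_pos: [0.5656, 0.0215, 0.1312]
tcp_rot: [-1.225, -2.887, 0.003]
wrist_force: [0.1, -0.1, -0.1]
width: 1.0
```

```bash
python3 - <<'E'
from h import *
s=bot.read_state(); print(s['tool_pos'],s['q'],s['tcp_rot'])
M=R.from_rotvec(s['tcp_rot']).as_matrix(); d=np.array([.5687,.0207,.078])-s['tool_pos']; print((M.T@d*1000).round(1))
E
```

```text
[0.56555947 0.02149116 0.13119338] [-6.03173412e-03  1.46832186e-01  1.93756465e+00  6.77222612e-06
  1.06280520e+00 -7.74553572e-01] [-1.2246654  -2.88743325  0.00337734]
[-3.   1.9 53.2]
```

>>> drive_tool(
  steps=[
    [[-1.5,1.5,20],0],
    [[0,0,20],0],
    [[0,0,10],0],
    [[0,0,2.5],0],
    [[0,0,0],0],
    [[0,0,0],0],
    [[0,0,0],0],
  ],
)

```text
time: 35.88
tool_pos: [0.5719, 0.0207, 0.0822]
tcp_rot: [1.227, 2.889, 0.002]
wrist_force: [0.7, -1.2, -0.8]
width: 1.002
```

```bash
python3 - <<'E'
from h import *
s=bot.read_state(); print(s['tool_pos'],s['q'],s['wrist_force'])
M=R.from_rotvec(s['tcp_rot']).as_matrix(); d=np.array([.5687,.0207,.078])-s['tool_pos']; print((M.T@d*1000).round(1))
E
```

```text
[0.57188732 0.0207115  0.08222036] [-7.34587612e-03  2.07896031e-01  1.96719391e+00  4.17418799e-05
  9.63887002e-01 -7.74770122e-01] [ 0.74843548 -1.1565563  -0.82212351]
[ 2.2 -2.3  4.2]
```

>>> drive_tool(
  steps=[
    [[1.5,-2,3],0],
    [[0,0,0],0],
    [[0,0,0],0],
    [[0,0,0],0],
  ],
)

```text
time: 36.22
tool_pos: [0.5681, 0.0205, 0.0777]
tcp_rot: [1.228, 2.891, 0.0]
wrist_force: [-0.8, -0.3, 0.6]
width: 0.999
```

>>> drive_tool(
  steps=[
    [[0,0,0],0],
    [[0,0,0],0],
    [[0,0,0],0],
    [[0,0,0],0],
    [[0,0,0],0],
  ],
  jaw=0,
  force=80,
)

```text
time: 36.63
tool_pos: [0.5685, 0.0205, 0.0782]
tcp_rot: [1.228, 2.891, 0.0]
wrist_force: [-1.4, 0.3, 4.2]
width: 0.675
```

```bash
cat > st.py <<'E'
from h import *
s=bot.read_state(); print(s['tool_pos'].round(4),s['q'].round(3),s['wrist_force'].round(1),s['torque'].round(2),round(s['width'],3))
E
python3 st.py
```

```text
[0.5685 0.0205 0.0782] [-0.008  0.208  1.976 -0.     0.957 -0.775] [-1.4  0.3  4.2] [ 0.02  0.24 -0.02] 0.675
```

Small lateral force; now turn clockwise a little and feel, following 2.5 mm/rad down.

>>> drive_tool(
  steps=[
    [[0,0,0.26],6],
    [[0,0,0.26],6],
    [[0,0,0.26],6],
    [[0,0,0],0],
    [[0,0,0],0],
  ],
)

```text
time: 37.05
tool_pos: [0.5689, 0.0205, 0.0774]
tcp_rot: [1.661, 2.665, 0.001]
wrist_force: [-0.8, -0.3, 4.2]
width: 0.673
```

```bash
python3 st.py
```

```text
[0.5689 0.0205 0.0774] [-0.008  0.209  1.976  0.     0.955 -0.464] [-0.8 -0.3  4.2] [-0.01 -0.07 -0.13] 0.673
```

>>> drive_tool(
  steps=[
    [[0,0,0.26],6],
    [[0,0,0.26],6],
    [[0,0,0.26],6],
    [[0,0,0.26],6],
    [[0,0,0],0],
    [[0,0,0],0],
  ],
)

```text
time: 37.55
tool_pos: [0.5687, 0.0205, 0.0763]
tcp_rot: [2.179, 2.262, 0.001]
wrist_force: [0.5, -0.3, 6.3]
width: 0.672
```

```bash
python3 st.py
```

```text
[0.5687 0.0205 0.0763] [-0.008  0.21   1.977 -0.     0.953 -0.045] [ 0.5 -0.3  6.3] [-0.09 -0.09 -0.08] 0.672
```

>>> drive_tool(
  steps=[
    [[0,0,0.26],6],
    [[0,0,0.26],6],
    [[0,0,0.26],6],
    [[0,0,0.26],6],
    [[0,0,0],0],
    [[0,0,0],0],
  ],
)

```text
time: 38.05
tool_pos: [0.5687, 0.0205, 0.0752]
tcp_rot: [2.602, 1.759, 0.001]
wrist_force: [0.1, -1.0, 5.1]
width: 0.671
```

```bash
python3 st.py
```

```text
[0.5687 0.0205 0.0752] [-0.008  0.212  1.978 -0.     0.951  0.374] [ 0.1 -1.   5.1] [-0.05 -0.01 -0.05] 0.671
```

>>> drive_tool(
  steps=[
    [[0,0,0.26],6],
    [[0,0,0.26],6],
    [[0,0,0.26],6],
    [[0,0,0],0],
    [[0,0,0],0],
  ],
)

```text
time: 38.47
tool_pos: [0.5691, 0.0207, 0.0747]
tcp_rot: [2.845, 1.331, 0.003]
wrist_force: [0.3, 0.9, 6.1]
width: 0.672
```

```bash
python3 st.py
```

```text
[0.5691 0.0207 0.0747] [-0.008  0.213  1.978  0.     0.949  0.688] [0.3 0.9 6.1] [ 0.04 -0.11  0.04] 0.672
```

>>> drive_tool(
  steps=[
    [[0,0,0.26],6],
    [[0,0,0.13],3],
    [[0,0,0],0],
    [[0,0,0],0],
  ],
)

```text
time: 38.8
tool_pos: [0.5695, 0.0206, 0.0747]
tcp_rot: [2.94, 1.103, 0.004]
wrist_force: [0.6, -0.2, 7.0]
width: 0.669
```

```bash
python3 st.py
```

```text
[0.5695 0.0206 0.0747] [-0.008  0.213  1.977  0.     0.948  0.845] [ 0.6 -0.2  7. ] [-0.03 -0.06 -0.02] 0.669
```

>>> drive_tool(
  steps=[
    [[0,0,0.15],6],
    [[0,0,0],3],
    [[0,0,0],0],
    [[0,0,0],0],
  ],
)

```text
time: 39.13
tool_pos: [0.5698, 0.0205, 0.0747]
tcp_rot: [3.018, 0.869, 0.005]
wrist_force: [1.2, 0.4, 7.4]
width: 0.671
```

```bash
python3 st.py
```

```text
[0.5698 0.0205 0.0747] [-0.008  0.213  1.977  0.     0.948  1.002] [1.2 0.4 7.4] [-0.06 -0.16 -0.03] 0.671
```

>>> drive_tool(
  steps=[
    [[0,0,0],6],
    [[0,0,0],6],
    [[0,0,0],0],
    [[0,0,0],0],
  ],
)

```text
time: 39.47
tool_pos: [0.5679, 0.0191, 0.0746]
tcp_rot: [3.089, 0.555, -0.002]
wrist_force: [-5.6, -3.8, 11.4]
width: 0.667
```

```bash
python3 st.py
```

```text
[0.5679 0.0191 0.0746] [-0.008  0.212  1.978 -0.004  0.952  1.21 ] [-5.6 -3.8 11.4] [-0.81  0.67  1.11] 0.667
```

>>> drive_tool(
  steps=[
    [[0,0,0],-4],
    [[0,0,0],0],
    [[0,0,0],0],
  ],
)

```text
time: 39.72
tool_pos: [0.5688, 0.0199, 0.0746]
tcp_rot: [3.07, 0.659, 0.002]
wrist_force: [-2.1, -2.3, 9.5]
width: 0.665
```

>>> drive_tool(
  steps=[
    [[0,0,0],0],
    [[0,0,0],0],
    [[0,0,0],0],
    [[0,0,0],0],
    [[0,0,-40],0],
    [[0,0,-40],0],
    [[0,0,-40],0],
  ],
  jaw=1,
)

```text
time: 40.3
tool_pos: [0.5667, 0.0206, 0.193]
tcp_rot: [-3.072, -0.654, 0.006]
wrist_force: [2.0, 0.6, 0.1]
width: 1.003
```

>>> drive_tool(
  steps=[
    [[-20,35,0],0],
    [[-20,35,0],0],
    [[-20,35,0],0],
    [[-20,35,0],0],
    [[0,0,0],0],
    [[0,0,0],0],
  ],
)

```text
time: 40.8
tool_pos: [0.5513, -0.1418, 0.1929]
tcp_rot: [-3.074, -0.647, 0.001]
wrist_force: [0.2, 0.6, 0.1]
width: 1.004
```

```bash
cat > capm.py <<'E'
from h import *
import sys
im=bot.read_camera('scene')[:,:,::-1].copy(); cv2.imwrite(f'pics/{sys.argv[1]}.png',im)
def meas(im):
    big=cv2.resize(im[180:260,270:380],None,fx=8,fy=8,interpolation=cv2.INTER_CUBIC); g=cv2.cvtColor(big,cv2.COLOR_BGR2GRAY)
    m=(g<50).astype(np.uint8); n,l,st,ce=cv2.connectedComponentsWithStats(m)
    i=max(range(1,n),key=lambda i: st[i,4] if st[i,0]>200 else 0)
    print((st[i]/8+np.array([270,180,0,0,0])))
    for h in cv2.findContours((l==i).astype(np.uint8),cv2.RETR_CCOMP,1)[0]:
        if cv2.contourArea(h)>3000:
            e=cv2.fitEllipse(h); print('ell',e[0][0]/8+270,e[0][1]/8+180)
meas(cv2.imread('pics/cap14.png')); meas(im)
cv2.imwrite(f'pics/{sys.argv[1]}c.png',cv2.resize(im[180:260,270:380],None,fx=7,fy=7,interpolation=cv2.INTER_CUBIC))
t=bot.read_camera('top')[:,:,::-1]
cv2.imwrite(f'pics/{sys.argv[1]}t.png',cv2.resize(t[140:220,270:380],None,fx=6,fy=6,interpolation=cv2.INTER_CUBIC))
E
python3 capm.py cap15; python3 st.py
```

```text
[ 314.125  217.5     22.375   23.    2080.5  ]
ell 325.0944938659668 228.68011093139648
ell 324.67138671875 225.0347557067871
[ 314.125  218.5     22.5     23.    2217.25 ]
ell 325.3602714538574 229.61880493164062
ell 324.9328956604004 226.3991355895996
[ 0.5516 -0.1394  0.1928] [-2.920e-01  9.300e-02  1.877e+00  1.000e-03  1.173e+00  8.600e-01] [ 0.2  0.7 -0. ] [ 0.02 -0.01 -0.06] 1.002
```

View pics/cap15c.png

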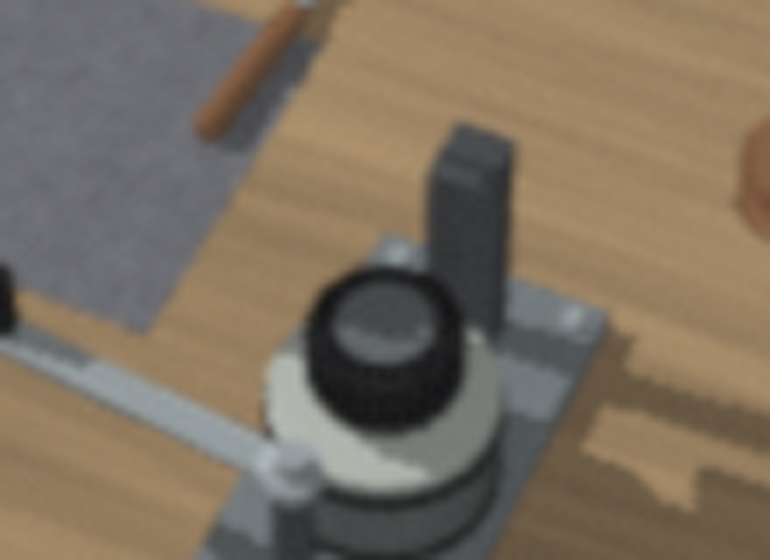

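View pics/cap15t.png

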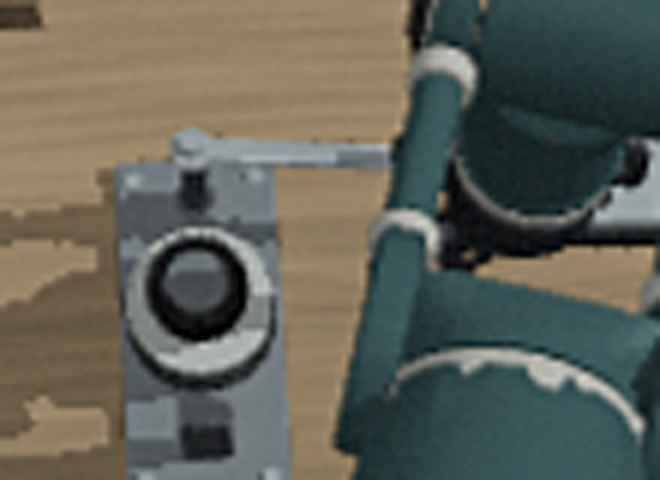

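>>> drive_tool(
  steps=[
    [[0,0,0],-7],
    [[0,0,0],-7],
    [[0,0,0],-7],
    [[0,0,0],-7],
    [[0,0,0],-7],
    [[0,0,0],-7],
    [[0,0,0],-7],
    [[0,0,0],-7],
  ],
  jaw=0.32,
  force=20,
)

```text
time: 41.57
tool_pos: [0.552, -0.1377, 0.193]
tcp_rot: [-2.397, -2.029, -0.0]
wrist_force: [0.6, 0.8, -0.8]
width: 0.321
```

>>> drive_tool(
  steps=[
    [[0,0,0],-4],
    [[0,0,0],0],
    [[0,0,0],0],
  ],
)

```text
time: 41.82
tool_pos: [0.552, -0.1383, 0.1931]
tcp_rot: [-2.334, -2.102, 0.0]
wrist_force: [0.1, 0.8, 0.1]
width: 0.321
```

```bash
python3 - <<'E'
from h import *
im=bot.read_camera('scene')[:,:,::-1]; cv2.imwrite('pics/k1.png',cv2.resize(im[150:260,240:380],None,fx=5,fy=5,interpolation=cv2.INTER_CUBIC))
s=bot.read_state(); M=R.from_rotvec(s['tcp_rot']).as_matrix(); print(s['tool_pos'],np.degrees(np.arctan2(M[1,0],M[0,0])),s['width'])
print((M.T@(np.array([.6322,-.1012,.19])-s['tool_pos'])*1000).round(1))
E
```

```text
[ 0.55200231 -0.13860355  0.19315849] 83.97048484116343 0.32213592219835624
[45.6 75.8  3.1]
```

View pics/k1.png

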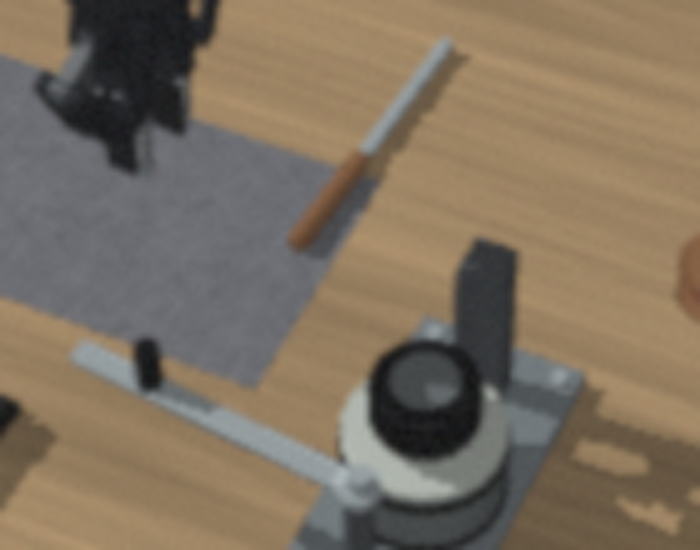

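>>> drive_tool(
  steps=[
    [[15,25,0],0],
    [[15,25,0],0],
    [[15.6,25.8,0],0],
    [[0,0,15],0],
    [[0,0,15],0],
    [[0,0,0],0],
    [[0,0,0],0],
  ],
)

```text
time: 42.45
tool_pos: [0.631, -0.1017, 0.1619]
tcp_rot: [-2.333, -2.1, 0.003]
wrist_force: [0.1, -0.2, 0.2]
width: 0.321
```

```bash
python3 - <<'E'
from h import *
im=bot.read_camera('scene')[:,:,::-1]; cv2.imwrite('pics/k2.png',cv2.resize(im[150:260,220:360],None,fx=5,fy=5,interpolation=cv2.INTER_CUBIC))
im=bot.read_camera('top')[:,:,::-1]; cv2.imwrite('pics/k2t.png',cv2.resize(im[130:220,270:380],None,fx=6,fy=6,interpolation=cv2.INTER_CUBIC))
s=bot.read_state(); M=R.from_rotvec(s['tcp_rot']).as_matrix(); print(s['tool_pos'],s['wrist_force'])
print((M.T@(np.array([.6322,-.1012,.121])-s['tool_pos'])*1000).round(1))
E
```

```text
[ 0.63225207 -0.10242733  0.16402994] [ 0.35061634 -0.22309357  0.26392717]
[ 1.2 -0.2 43. ]
```

View pics/k2.png

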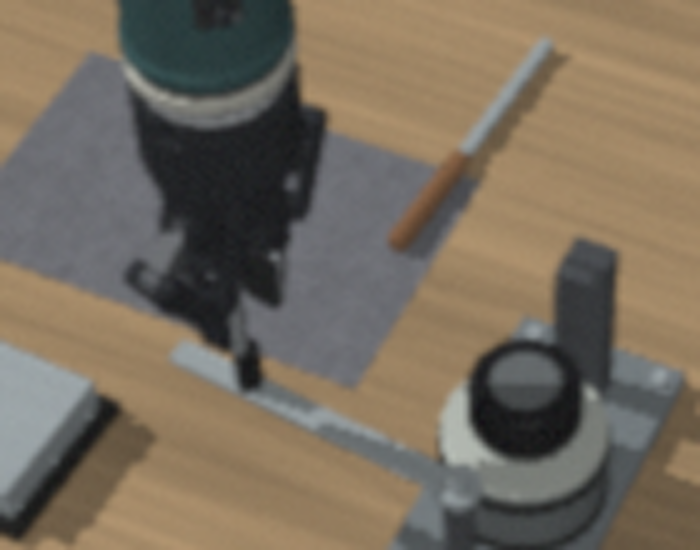

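>>> drive_tool(
  steps=[
    [[1,0,10],0],
    [[0,0,8],0],
    [[0,0,0],0],
    [[0,0,0],0],
  ],
)

```text
time: 42.88
tool_pos: [0.6313, -0.1015, 0.1444]
tcp_rot: [-2.334, -2.1, 0.002]
wrist_force: [-0.0, -0.6, 0.8]
width: 0.32
```

>>> drive_tool(
  steps=[
    [[0,0,10],0],
    [[0,0,10],0],
    [[0,0,2],0],
    [[0,0,0],0],
    [[0,0,0],0],
  ],
)

```text
time: 43.3
tool_pos: [0.6318, -0.1015, 0.1227]
tcp_rot: [-2.334, -2.101, 0.001]
wrist_force: [0.0, 0.4, 0.3]
width: 0.322
```

```bash
python3 - <<'E'
from h import *
im=bot.read_camera('scene')[:,:,::-1]; cv2.imwrite('pics/k3.png',cv2.resize(im[150:260,220:360],None,fx=5,fy=5,interpolation=cv2.INTER_CUBIC))
E
python3 st.py
```

```text
[ 0.6322 -0.1015  0.1232] [-0.198  0.284  1.786  0.     1.072 -0.093] [-0.5 -0.3  0.4] [ 0.04 -0.02 -0.02] 0.323
```

View pics/k3.png

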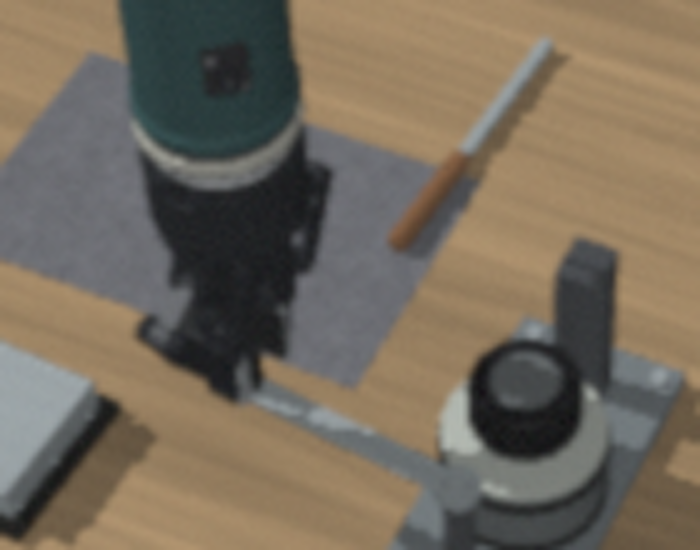

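>>> drive_tool(
  steps=[
    [[0.67,-12.75,0],6],
    [[0.67,-12.75,0],6],
    [[0.67,-12.75,0],6],
    [[0.67,-12.75,0],6],
  ],
)

```text
time: 43.68
tool_pos: [0.5844, -0.0861, 0.1242]
tcp_rot: [2.724, 1.562, 0.003]
wrist_force: [0.3, 0.0, 0.0]
width: 0.325
```

>>> drive_tool(
  steps=[
    [[0.67,-12.75,0],6],
    [[0.67,-12.75,0],6],
    [[0,0,0],0],
    [[0,0,0],0],
  ],
)

```text
time: 44.02
tool_pos: [0.5636, -0.0707, 0.124]
tcp_rot: [2.867, 1.282, 0.002]
wrist_force: [-0.9, -0.3, -0.3]
width: 0.322
```

```bash
python3 - <<'E'
from h import *
im=bot.read_camera('scene')[:,:,::-1]; cv2.imwrite('pics/k4.png',cv2.resize(im[150:260,240:380],None,fx=5,fy=5,interpolation=cv2.INTER_CUBIC))
E
python3 st.py
```

```text
[ 0.5641 -0.071   0.124 ] [-0.169  0.154  1.943 -0.     1.042  0.561] [-0.6  0.5 -0.1] [ 0.02 -0.02 -0.03] 0.321
```

View pics/k4.png

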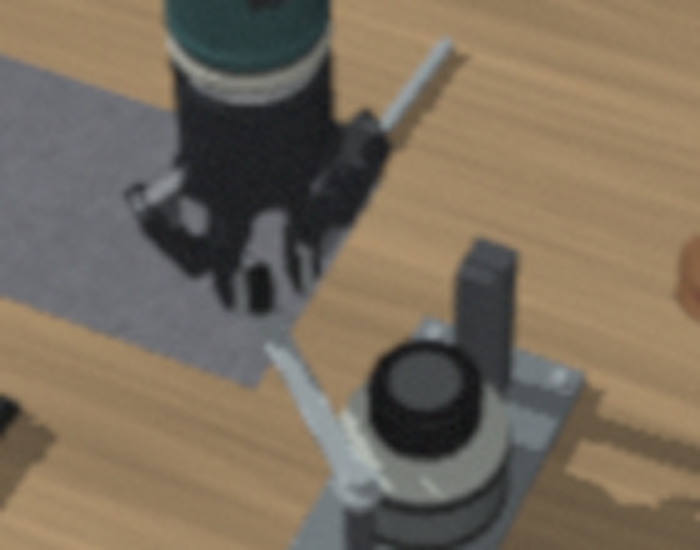

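>>> drive_tool(
  steps=[
    [[0.67,-12.75,0],6],
    [[0.67,-12.75,0],6],
    [[0.67,-12.75,0],6],
    [[0.67,-12.75,0],6],
    [[0,0,0],0],
  ],
)

```text
time: 44.48
tool_pos: [0.5335, -0.0289, 0.1236]
tcp_rot: [-3.073, -0.653, -0.0]
wrist_force: [-0.5, -1.1, 0.4]
width: 0.322
```

>>> drive_tool(
  steps=[
    [[0.67,-12.75,0],6],
    [[0.67,-12.75,0],6],
    [[0.67,-12.75,0],6],
    [[0,0,0],0],
    [[0,0,0],0],
  ],
)

```text
time: 44.9
tool_pos: [0.5244, 0.0067, 0.1235]
tcp_rot: [3.136, 0.175, 0.001]
wrist_force: [0.1, 0.2, -1.2]
width: 0.315
```

```bash
python3 st.py
```

```text
[0.5244 0.0067 0.1235] [-0.034  0.074  2.034 -0.     1.033  1.425] [ 0.1  0.2 -1.2] [-0.02 -0.03 -0.01] 0.315
```

>>> drive_tool(
  steps=[
    [[0.67,-12.75,0],6],
    [[0,-3,0],0],
    [[0,0,0],0],
    [[0,0,0],0],
  ],
)

```text
time: 45.23
tool_pos: [0.5233, 0.0223, 0.1233]
tcp_rot: [3.141, 0.006, 0.0]
wrist_force: [1.0, -0.5, 0.4]
width: 0.318
```

>>> drive_tool(
  steps=[
    [[0,-2,0],0],
    [[0,0,0],0],
    [[0,0,0],0],
  ],
)

```text
time: 45.48
tool_pos: [0.5231, 0.0245, 0.1234]
tcp_rot: [3.141, 0.001, 0.0]
wrist_force: [0.4, 0.3, 0.3]
width: 0.319
```

```bash
python3 st.py
```

```text
[0.5231 0.0245 0.1234] [-1.000e-03  7.300e-02  2.035e+00 -0.000e+00  1.033e+00  1.570e+00] [0.4 0.3 0.3] [-0.1  -0.1  -0.07] 0.319
```

>>> drive_tool(
  steps=[
    [[0,-1.5,0],0],
    [[0,0,0],0],
    [[0,0,0],0],
  ],
)

```text
time: 45.73
tool_pos: [0.523, 0.0263, 0.1233]
tcp_rot: [3.142, 0.0, 0.0]
wrist_force: [-0.0, -0.4, 0.2]
width: 0.32
```

>>> drive_tool(
  steps=[
    [[0,-1.5,0],0],
    [[0,0,0],0],
    [[0,0,0],0],
  ],
)

```text
time: 45.98
tool_pos: [0.523, 0.0267, 0.1233]
tcp_rot: [3.139, 0.001, 0.0]
wrist_force: [0.9, -5.3, -0.3]
width: 0.32
```

>>> drive_tool(
  steps=[
    [[0,-1,0],0],
    [[0,0,0],0],
    [[0,0,0],0],
    [[0,6,0],0],
    [[0,0,0],0],
  ],
)

```text
time: 46.4
tool_pos: [0.5229, 0.0224, 0.1234]
tcp_rot: [-3.141, 0.001, 0.0]
wrist_force: [-0.8, -0.4, 0.3]
width: 0.319
```

>>> drive_tool(
  steps=[
    [[0,0,-10],0],
    [[0,0,-25],0],
    [[0,0,-40],0],
    [[0,40,-10],0],
    [[0,40,0],0],
    [[0,40,0],0],
    [[0,40,0],0],
    [[0,0,0],0],
  ],
)

```text
time: 47.07
tool_pos: [0.5233, -0.143, 0.2099]
tcp_rot: [3.138, -0.008, 0.003]
wrist_force: [0.7, 0.2, -0.7]
width: 0.323
```

```bash
python3 - <<'E'
from h import *
im=bot.read_camera('scene')[:,:,::-1]; cv2.imwrite('pics/k5full.png',im);cv2.imwrite('pics/k5.png',cv2.resize(im[170:280,260:400],None,fx=5,fy=5,interpolation=cv2.INTER_CUBIC))
im=bot.read_camera('top')[:,:,::-1]; cv2.imwrite('pics/k5t.png',cv2.resize(im[130:240,250:370],None,fx=5,fy=5,interpolation=cv2.INTER_CUBIC))
E
python3 st.py
```

```text
[ 0.523  -0.1382  0.2091] [-3.050e-01  2.600e-02  1.917e+00  1.000e-03  1.199e+00  1.269e+00] [0.8 0.7 0. ] [-0.01 -0.02  0.04] 0.319
```

View pics/k5.png

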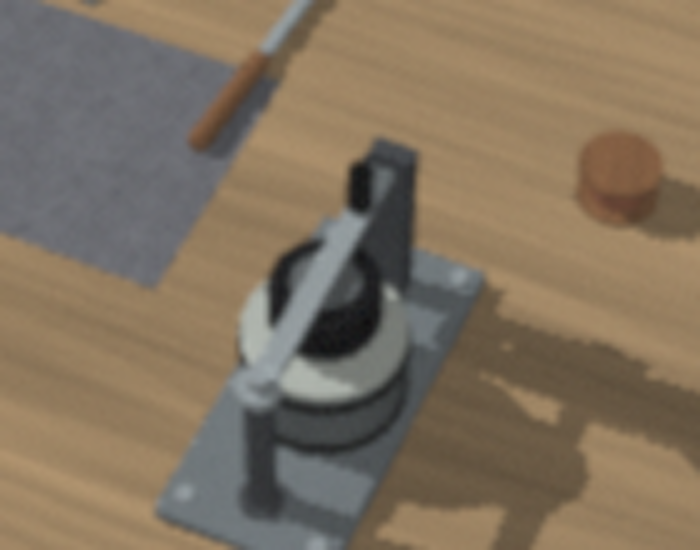

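View pics/k5t.png

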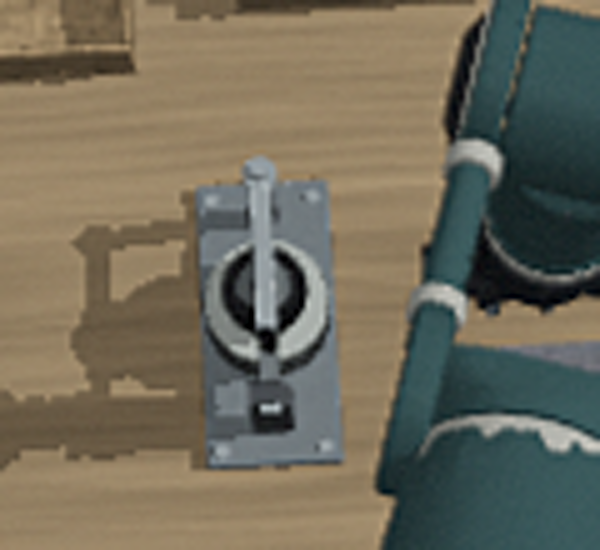

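View pics/k5full.png

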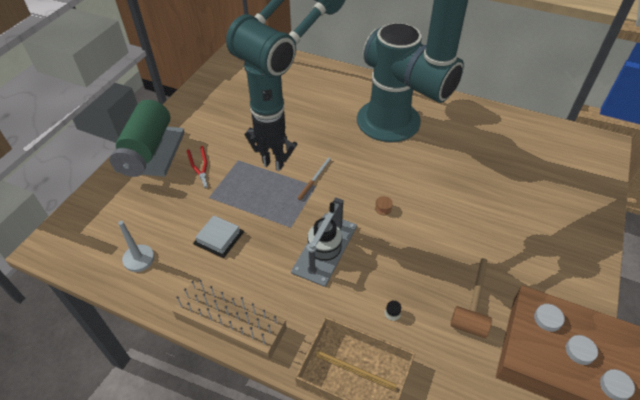

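```bash
python3 -c "
from workcell import bot
print(bot.finish_job())"
```

```text
the job is handed in; nothing more can be done
None
```

I put all six bead blanks into the barrel, screwed the cap home, swung the keeper bar closed into its catch and handed the job in at about 47 s. No verdict came back.

- **Beads:** one bead had been knocked about 5 cm aside before I reached it, so I re-measured its position and picked it from there. A picture taken afterwards showed the mat empty and no beads outside the barrel.
- **Cap drop:** I turned the cap back about 48° until it met a stop, then let it go. The picture put its centre about 5 mm below the rim. That is lower than a cap resting on the ramps (at most 2.5 mm below) but short of the stated 7–8 mm for dropped in, so it did not settle the matter.
- **Cap home:** I turned it clockwise 110–115° to a dead stop, about 1.1 N m. The tool went down 3.5 mm, and the picture shows the cap sank 4–5 mm. That fits home at 11 mm below the rim, but I did not measure the final height directly.
- **Keeper:** the bar swung over the cap with no measurable resistance until its end stop, about 5 N. Both pictures show it lying straight over the cap with its end in the catch.
- **Bystanders and arm:** the last picture shows no bystander visibly moved, and the arm is clear of everything. I did not measure the bystanders' positions.

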